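Clamp the cup fence to the display rail with a T-bolt

ROBOT

A 7-joint arm with a two-finger parallel gripper is mounted at the origin on the work surface. World frame = base frame: x ahead of the robot, y to its left, z up, the work surface at z = 0. Lengths are in mm, angles in rad, forces in N, time in s.
With the tool pointing down it reaches from about 350 to 900 mm from the base axis. Payload 19.9 kg.
Tool frame: the origin (TCP) lies on the centre line of the jaws, within the pads' length; the fingertips stand 8 mm ahead of it and the grasp point (between the pads) lies 11 mm behind it; y points along the fingers, z is the direction in which the jaws open and shut, and the axes are right-handed (so a half turn about y gives the same grasp; the last joint's range is limited). The gripper opens to 85 mm and grips with 20 to 120 N. Pads are 22 mm wide; open, the fingers measure 114 mm over their backs; the gripper's body (76 mm by 85 mm) begins 54 mm behind the grasp point. The pads swing forward as they close: fully open they stand 13 mm farther back than shut.
Start: joints at [1.288, 0.417, -0.01, 1.614, 0.005, 1.111, -0.053], TCP at [149.653, -606.8, 239.26] pointing down, gripper open.
Joint ranges: [-2.81, 2.81], [-0.39, 2.02], [-1.27, 1.25], [0.06, 2.57], [-1.19, 4.33], [0.19, 2], [-2.82, 2.82]. Speed limits (rad/s): [1.89, 1.89, 2.39, 2.39, 3.01, 3.01, 3.01].

INTERFACE

Orientations are given as a unit quaternion [x, y, z, w].
In Python, from rig import bot gives the robot as it stands.
- The arm moves only by the shell command python3 -m handwheel 'ROWS' [OPENING]. ROWS is JSON, one flat list of numbers, 6 for each row, row after row: the shift along the tool's x, y, z in units of 60 mm (1.0 is 60 mm), then the turn, a rotation vector about the tool's x, y, z in units of 10 degrees (1.0 is 10 degrees). A call has 1 to 10 rows; each row shifts and turns the pose as measured when the row begins, along the tool's axes as they then stand; what a row does not reach is not made up. A row lasts 1/8 s, in which the tool goes at most 62.5 mm and 10.7 degrees, less where a joint would pass 70% of its speed; a pose out of reach is approached as far as the arm can. A call is refused whole if a number of a shift passes 1 or a number of a turn 1, either way. A call with a gripper value outside its range is refused whole. OPENING is the finger opening in mm, from 0 to 85.4, set as the call begins (- or left out, the last holds). The fingers move at their own pace and stop on an object; the grip force is fixed at half the most. Time passes only in rows, so rows that do not move let the fingers close. It gives the time, the measured TCP pose, the force and the opening at its end, in the units of the state.
- bot.get_state(): the state, without advancing time (a new reading comes with each control period).
- bot.grab_frame(name): name is "scene" or "top" or "wrist"; returns the picture (384x512x3 uint8, red, green, blue); there is no depth.
- bot.camera_model(name): a dict with "mtx" (3x3 intrinsics, pixels), "k1" (the pictures are not rectified: a ray, as slopes to the right and down, at radius r is drawn at 1 + k1 r^2 times it, then the intrinsics apply), "world_to_cam" (4x4, takes a point from world to camera coordinates). Camera axes: x right, y up, looking along -z (the intrinsics and any distortion apply to the point x, -y, -z); pixel columns grow to the right and rows downward; lengths in mm; the calibration is good to about 2 mm. A picture is of the moment at which its call begins: read the wrist's pose just before it. camera_model takes no time and is no camera call; for the wrist camera it gives the pose at the moment of the call.
- bot.hand_in(): hands the job in, once; it reports no verdict.
The state is a dict: "clock": time; "joint_positions": joint angles; "joint_vel": joint speeds; "joint_efforts": joint torques, N m; "tool_pos": TCP position; "eef_rot": TCP orientation; "force": force on the tool from outside, world axes, zero at the start; "torque": the same for the moment, N m; "grip_width": opening from 0.0 (shut) to 1.0 (fully open).
Only numpy, scipy, OpenCV 4.12 (cv2) and the standard library are available. Lean on these libraries where they do the work, as an engineer would, in place of code of your own. Each camera call takes 0.05 s, during which the arm holds its last target.

TASK

Clamp the grey cup fence to the slotted display rail just where it stands: lower the T-bolt's head through the opening in the fence's foot into the rail's slot, give it a quarter turn clockwise so that the head lies square across the slot under its lips, and tighten the bar nut until it is firm. Tighten and press with feeling, since the plastic foot cracks when it is overtightened, and leave the cups and the jar alone.

Things in the scene. Friction and masses are not known exactly. Their poses are not given: they have to be found in the camera images.
- bolt: Steel T-bolt, at first upright in the wooden block's pocket. Origin: centre of its flat head's underside; z up along the 12 mm shank, x along the head. Head 32 x 16 mm (x, y), 9 mm high, lowest 3 mm only 28 x 13 as lead-in; two opposite corners cut away, so inside the rail it turns a quarter turn clockwise from above, then the cavity walls stop it. 180 g with nut.
- nut: Captive nut on the shank: round steel flange (33 mm wide, 6 mm thick) with an upright black grip bar 46 mm long (nut's x), 10 mm thick (y), 26 mm high. Origin: centre of the flange's underside, on the bolt's axis, at first 14.2 to 15.8 mm above the top of the bolt's head (varies). The bar is at first within 0.4 rad of the head's length. It rests on the foot when the bolt is let down.
- bar_top (a point): Middle of the top of the nut's bar, 32 mm above the nut's origin. Quick thread: clockwise from above, the nut moves 2 mm per rad towards the head. It drags the bolt round (0.03 N m) until the head is stopped; then, with the nut on the foot, the head rises to the lips (0.07 N m). Past that the torque climbs: firm at 0.2-0.3 turning (about half is read at rest after small steps), cracks near 0.5.
- rail: Aluminium T-slot rail, 60 mm wide, 25 mm high, 280 mm long, fixed on the table. Origin: centre of its underside; z up, y along its length and slot. Slot 19 mm wide between lips 6 mm thick (their undersides 19 mm above the origin); below it a cavity 32 mm wide, 15 mm high, its floor 4 mm above the origin.
- fence: Grey plastic cup fence, 0.3 to 0.45 kg, loose: its foot (6 mm thick, 70 mm along the rail) sits as a saddle on the rail's top with 1 mm play each side; an upright panel 130 mm long, 69 mm to the +x side, rises 31 mm above the foot's underside. Origin: centre of the foot's underside; y along the rail. Around the origin an oblong opening 21 (x) by 38 mm (y) for the head.
- block: Wooden block 110 x 70 x 16 mm, fixed on the table, with a 35 x 19 mm pocket, 10 mm deep, in its middle that holds the bolt's head at the start. Origin: centre of its underside; pocket length along x.
- cup_a: Sealed display cup of iced coffee, 105 mm high, 82 mm wide at the rim. Origin: centre of its base. Bystander behind the fence.
- cup_b: Like cup_a. Bystander behind the fence.
- jar: Amber jar with a steel cap, 100 mm high, 68 mm wide. Origin: centre of its base. Bystander behind the block.
Mind the look-alikes: they are no part of the job. There is more than one size of the fence; the job needs the larger.

How it is judged:
By the outcome, as a careful person would: the job done as asked, in the order asked, and still so for the second after the job is handed in, with the robot touching nothing.
It also fails if it takes over 72 s, if anything falls off the work surface, if the arm or the gripper's body presses on something with over 40 N, if the wrist force passes 120 N, or if a joint passes its speed limit or range.

## Working session

There is one attempt and no reset: what is moved stays moved. The work goes in short steps, Python scripts to look and compute and a shell command to move; the robot and the scene stay as the last step left them, time stands still between calls to the robot, and variables do not carry over. Pictures are saved under pics/ and viewed, and the job is handed in when it is done.

```bash
mkdir -p pics; ls; cat > h.py <<'E'
import numpy as np, cv2
from rig import bot
from scipy.spatial.transform import Rotation as R
def snap(n,f):
    m=bot.camera_model(n); im=bot.grab_frame(n); cv2.imwrite('pics/'+f+'.png',cv2.cvtColor(im,cv2.COLOR_RGB2BGR)); np.savez('pics/'+f+'.npz',im=im,**{k:np.array(m[k]) for k in('mtx','k1','world_to_cam')}); return im
def load(f):
    d=np.load('pics/'+f+'.npz'); return d
def pix2w(d,uv,z):
    K=d['mtx'];k=float(d['k1']);T=d['world_to_cam']
    o=[]
    for u,v in np.atleast_2d(uv):
        xd=(u-K[0,2])/K[0,0];yd=(v-K[1,2])/K[1,1];x,y=xd,yd
        for _ in range(30):
            s=1+k*(x*x+y*y);x,y=xd/s,yd/s
        r=T[:3,:3].T@np.array([x,-y,-1]);c=-T[:3,:3].T@T[:3,3]
        o.append(c+r*(z-c[2])/r[2])
    return np.array(o)
def w2pix(d,P):
    K=d['mtx'];k=float(d['k1']);T=d['world_to_cam']
    P=np.atleast_2d(P)@T[:3,:3].T+T[:3,3]
    x=P[:,0]/-P[:,2];y=-P[:,1]/-P[:,2];s=1+k*(x*x+y*y)
    return np.c_[K[0,0]*x*s+K[0,2],K[1,1]*y*s+K[1,2]]
def crop(f,x0,y0,x1,y1,s,out):
    im=cv2.imread('pics/'+f+'.png')[y0:y1,x0:x1]; cv2.imwrite('pics/'+out+'.png',cv2.resize(im,None,fx=s,fy=s,interpolation=cv2.INTER_CUBIC))
def st():
    s=bot.get_state(); print(round(s['clock'],3),np.round(s['tool_pos'],1),np.round(s['eef_rot'],4),'F',np.round(s['force'],1),'T',np.round(s['torque'],3),'g',round(s['grip_width'],3)); return s
E
python3 - <<'E'
from h import *
s=st(); print(R.from_quat(s['eef_rot']).as_matrix().round(3))
for n in('scene','top','wrist'): snap(n,n+'0')
E
```

```text
pics
0.0 [ 149.6 -606.5  238.7] [-0.0854  0.7024 -0.7015  0.0852] F [-0.   0.2 -0.3] T [ 0.043 -0.042  0.024] g 1.003
[[-0.971 -0.     0.239]
 [-0.239  0.001 -0.971]
 [ 0.    -1.    -0.001]]
```

View pics/scene0.png

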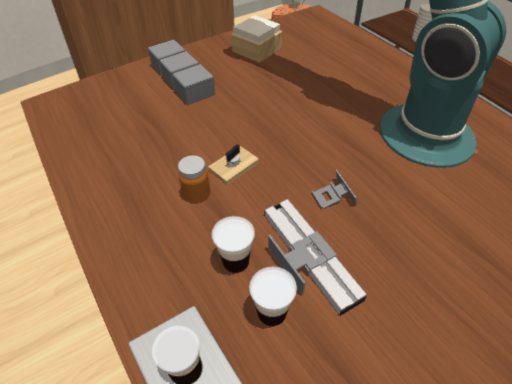

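View pics/top0.png

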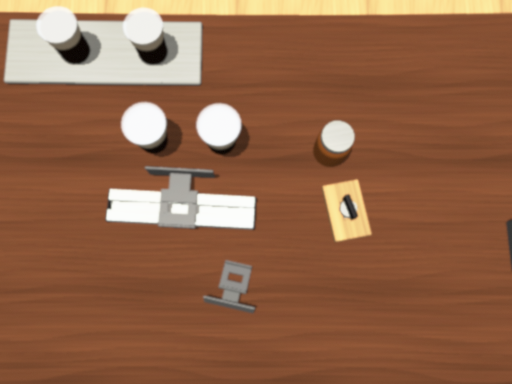

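View pics/wrist0.png

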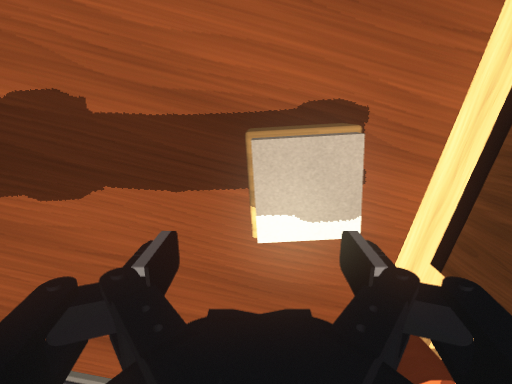

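The top view shows the rail at (181,208) with the large fence on it (foot at (180,207), panel at (180,172)). The second, smaller fence lies loose on the table at (235,280), so it is the look-alike. The block with the bolt is at (347,208), the cups at (145,125) and (219,127), and the jar at (337,138). Next I measure and confirm in crops.

```bash
python3 - <<'E'
from h import *
d=load('top0')
for n,uv,z in [('rail c',(181,208),25),('railL',(108,205),25),('railR',(255,211),25),('block',(347,210),16),('bar',(349,207),60),('cupa',(145,123),105),('cupb',(219,125),105),('jar',(337,136),100),('small',(235,278),5),('panelL',(147,170),56),('panelR',(213,174),56)]: print(n,pix2w(d,uv,z).round(1))
a=cv2.imread('pics/top0.png')
A=cv2.resize(a[155:240,95:270],None,fx=4.5,fy=4.5,interpolation=cv2.INTER_CUBIC)[:, :790]
cv2.imwrite('pics/c1.png',A)
crop('top0',310,165,385,250,6,'c2')
E
```

```text
rail c [[526.7 130.1  25. ]]
railL [[532.2 269.8  25. ]]
railR [[521.3 -12.   25. ]]
block [[ 525.5 -190.1   16. ]]
bar [[ 523.5 -185.1   60. ]]
cupa [[669.5 189.4 105. ]]
cupb [[666.4  54.8 105. ]]
jar [[ 647.6 -160.2  100. ]]
small [[395.5  25.7   5. ]]
panelL [[593.8 192.2  56. ]]
panelR [[586.5  67.7  56. ]]
```

View pics/c1.png

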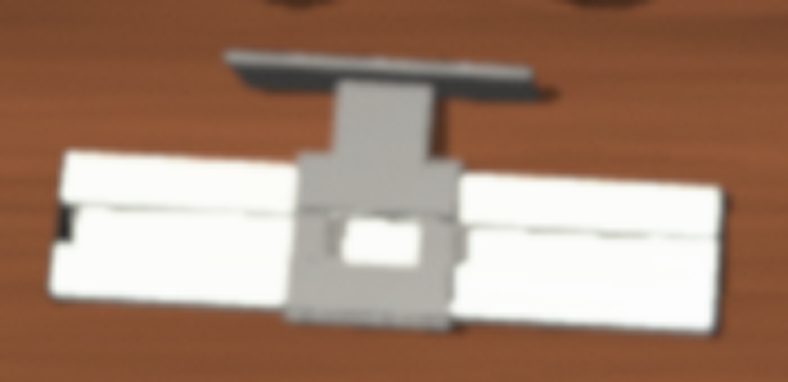

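View pics/c2.png

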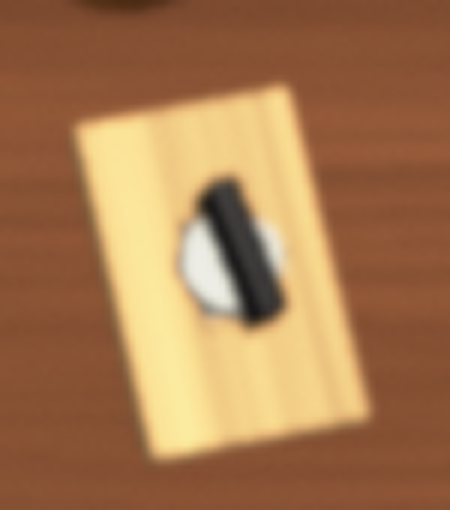

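The crops confirm it: the large fence has its foot as a saddle on the white rail with its opening at (181,208), and the bolt with its black bar stands in the block at (348,208). Next come a planning helper and the wrist camera geometry.

```bash
cat >> h.py <<'E'
def tgt(pos,yawz):
    y=np.array([0,0,-1.]);z=np.array([np.cos(yawz),np.sin(yawz),0]);x=np.cross(y,z)
    return np.array(pos,float),R.from_matrix(np.c_[x,y,z])
def plan(pos,yawz,n=None,maxmm=58,maxdeg=9.9):
    """print the rows needed to reach a pose"""
    s=bot.get_state();p=np.array(s['tool_pos']);r=R.from_quat(s['eef_rot'])
    P,Q=tgt(pos,yawz)
    rv=(Q*r.inv()).as_rotvec()
    d=P-p
    n=n or max(1,int(np.ceil(max(np.linalg.norm(d)/maxmm,np.degrees(np.linalg.norm(rv))/maxdeg))))
    print('dist',np.linalg.norm(d).round(1),'deg',np.degrees(rv).round(2),'n',n)
    for i in range(n):
        sh=r.inv().apply(d/n)/60; tr=np.degrees(r.inv().apply(rv/n))/10
        print(list(sh.round(3))+list(tr.round(3)))
        r=R.from_rotvec(rv/n)*r
E
python3 - <<'E'
from h import *
d=load('wrist0'); s=st()
T=d['world_to_cam']; c=-T[:3,:3].T@T[:3,3]; r=R.from_quat(s['eef_rot'])
print('cam in tool',r.inv().apply(c-s['tool_pos']).round(1),'axis tool',r.inv().apply(T[:3,:3].T@[0,0,-1]).round(3), d['k1'])
print(w2pix(d,[s['tool_pos']]),w2pix(d,[s['tool_pos']+r.apply([0,k,0]) for k in (8,100,140,180)]))
plan([523.5,-185.1,240],-1.24)
E
```

```text
0.15 [ 149.6 -606.6  238.8] [-0.0853  0.7023 -0.7016  0.0852] F [ 0.5 -0.3  0.3] T [ 0.003  0.043 -0.013] g 0.999
cam in tool [ -67.3 -133.3   -0.2] axis tool [0.267 0.964 0.001] -0.01240227983948364
[[259.20121873 242.55567455]] [[259.18169905 236.0927341 ]
 [259.04621629 191.23002884]
 [259.0139363  180.53991126]
 [258.98943881 172.42680778]]
dist 563.5 deg [-0.05 -0.02  5.1 ] n 10
[np.float64(-0.773), np.float64(-0.002), np.float64(-0.533), np.float64(0.001), np.float64(-0.051), np.float64(0.0)]
[np.float64(-0.778), np.float64(-0.002), np.float64(-0.526), np.float64(0.001), np.float64(-0.051), np.float64(0.0)]
[np.float64(-0.783), np.float64(-0.002), np.float64(-0.519), np.float64(0.001), np.float64(-0.051), np.float64(0.0)]
[np.float64(-0.787), np.float64(-0.002), np.float64(-0.512), np.float64(0.001), np.float64(-0.051), np.float64(0.0)]
[np.float64(-0.792), np.float64(-0.002), np.float64(-0.505), np.float64(0.001), np.float64(-0.051), np.float64(0.0)]
[np.float64(-0.796), np.float64(-0.002), np.float64(-0.498), np.float64(0.001), np.float64(-0.051), np.float64(0.0)]
[np.float64(-0.801), np.float64(-0.002), np.float64(-0.491), np.float64(0.001), np.float64(-0.051), np.float64(0.0)]
[np.float64(-0.805), np.float64(-0.002), np.float64(-0.484), np.float64(0.001), np.float64(-0.051), np.float64(0.0)]
[np.float64(-0.809), np.float64(-0.002), np.float64(-0.476), np.float64(0.001), np.float64(-0.051), np.float64(0.0)]
[np.float64(-0.813), np.float64(-0.002), np.float64(-0.469), np.float64(0.001), np.float64(-0.051), np.float64(0.0)]
```

```bash
python3 -m handwheel '[-0.77,0,-0.53,0,-0.05,0,-0.78,0,-0.53,0,-0.05,0,-0.78,0,-0.52,0,-0.05,0,-0.79,0,-0.51,0,-0.05,0,-0.79,0,-0.5,0,-0.05,0,-0.8,0,-0.5,0,-0.05,0,-0.8,0,-0.49,0,-0.05,0,-0.8,0,-0.48,0,-0.05,0,-0.81,0,-0.48,0,-0.05,0,-0.81,0,-0.47,0,-0.05,0]' 45
python3 - <<'E'
from h import *
st(); plan([523.5,-185.1,170],-1.24)
E
```

```text
clock: 1.4
tool_pos: [531.1, -175.2, 237.5]
eef_rot: [-0.115, 0.698, -0.698, 0.113]
force: [0.4, -0.3, 0.3]
grip_width: 0.527
1.4 [ 531.1 -175.2  237.5] [-0.1146  0.6982 -0.6975  0.1134] F [ 0.4 -0.3  0.3] T [-0.074 -0.006 -0.062] g 0.527
dist 68.6 deg [-0.04 -0.11  0.4 ] n 2
[np.float64(0.085), np.float64(0.562), np.float64(0.059), np.float64(0.004), np.float64(-0.02), np.float64(0.005)]
[np.float64(0.086), np.float64(0.562), np.float64(0.058), np.float64(0.004), np.float64(-0.02), np.float64(0.005)]
```

```bash
python3 -m handwheel '[0.09,0.6,0.06,0,-0.03,0,0.09,0.55,0.06,0,-0.03,0,0,0,0,0,0,0]'
python3 - <<'E'
from h import *
st(); snap('wrist','w1'); cv2.imwrite('pics/w1b.png',cv2.resize(cv2.imread('pics/w1.png'),None,fx=1.5,fy=1.5))
E
```

```text
clock: 1.78
tool_pos: [525.8, -180.5, 166.8]
eef_rot: [-0.121, 0.698, -0.696, 0.12]
force: [-0.3, 0.1, -0.0]
grip_width: 0.526
1.775 [ 525.8 -180.5  166.8] [-0.1207  0.6977 -0.6959  0.1203] F [-0.3  0.1 -0. ] T [-0.039  0.009  0.046] g 0.526
```

View pics/w1b.png

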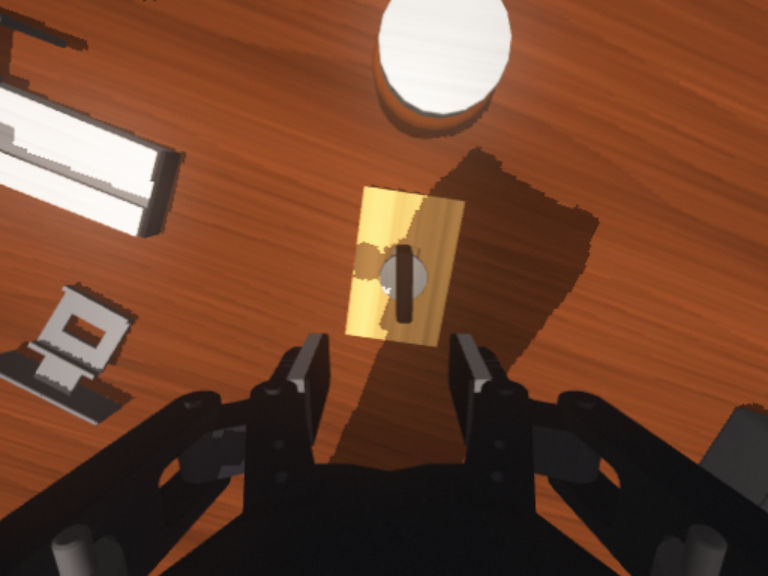

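```bash
python3 - <<'E'
from h import *
crop('w1',220,115,320,240,5,'w1c')
E
```

```text
(no output)
```

View pics/w1c.png

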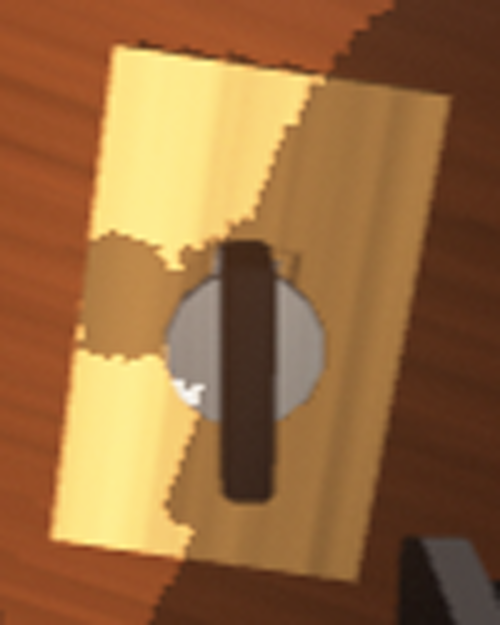

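```bash
python3 - <<'E'
from h import *
d=load('w1'); s=bot.get_state()
f=lambda u,v:(220+(u+.5)/5-.5,115+(v+.5)/5-.5)
c=pix2w(d,[f(115,45),f(450,97),f(358,580),f(50,540)],16); print('block',c.mean(0).round(1),[np.linalg.norm(c[i]-c[i-1]).round(1) for i in range(4)])
e=(c[0]+c[1]-c[2]-c[3])/2; print('yaw',np.arctan2(e[1],e[0]))
fl=pix2w(d,[f(246,347),f(167,347),f(325,347),f(246,270),f(246,425)],36); print('flange',fl.round(1),np.linalg.norm(fl[1]-fl[2]),np.linalg.norm(fl[3]-fl[4]))
b=pix2w(d,[f(247,240),f(247,503)],62); print('bar',b.round(1)); e=b[0]-b[1];print('yaw',np.arctan2(e[1],e[0]),np.linalg.norm(e))
r=R.from_quat(s['eef_rot']).as_matrix(); print('toolz yaw',np.arctan2(r[1,2],r[0,2])+np.pi/2, r[:,1].round(4))
print((w2pix(d,[[c_[0],c_[1],62] for c_ in [c.mean(0)]])-[220,115])*5)
E
```

```text
block [ 526.8 -190.1   16. ] [np.float64(109.8), np.float64(69.6), np.float64(109.0), np.float64(70.4)]
yaw 0.19607451149966093
flange [[ 527.7 -189.9   36. ]
 [ 522.3 -175.    36. ]
 [ 533.  -204.9   36. ]
 [ 542.5 -184.5   36. ]
 [ 512.2 -195.6   36. ]] 31.77565760405919 32.21991189800264
bar [[ 552.2 -180.2   62. ]
 [ 505.5 -197.4   62. ]]
yaw 0.3523963460766909 49.80079807406354
toolz yaw 0.3424579800311853 [ 0.0012  0.0017 -1.    ]
[[247.68516767 385.45786618]]
```

The wrist view fits the known sizes: the block measures 110x70 and the flange about 32 mm. The bolt axis is at about (527.6,-189.7), the bar yaw is 0.35 and the block yaw 0.20. I'll descend in two stages.

```bash
python3 - <<'E'
from h import *
plan([527.6,-189.7,90],-1.219,n=2)
E
```

```text
dist 78.8 deg [-0.1   0.07  0.54] n 2
[np.float64(0.019), np.float64(0.652), np.float64(0.075), np.float64(0.004), np.float64(-0.027), np.float64(-0.005)]
[np.float64(0.019), np.float64(0.652), np.float64(0.075), np.float64(0.004), np.float64(-0.027), np.float64(-0.005)]
```

```bash
python3 -m handwheel '[0.02,0.65,0.08,0,-0.03,0,0.02,0.65,0.08,0,-0.03,0,0,0,0,0,0,0]'
python3 - <<'E'
from h import *
plan([527.6,-189.7,47],-1.219,n=2); snap('wrist','w2'); st(); crop('w2',180,110,340,260,5,'w2c')
E
```

```text
clock: 2.2
tool_pos: [530.9, -191.6, 93.9]
eef_rot: [0.121, -0.695, 0.697, -0.126]
force: [-0.8, -0.1, 0.6]
grip_width: 0.524
dist 47.1 deg [0.05 0.44 0.  ] n 2
[np.float64(0.023), np.float64(0.391), np.float64(-0.026), np.float64(-0.01), np.float64(-0.0), np.float64(-0.02)]
[np.float64(0.022), np.float64(0.391), np.float64(-0.025), np.float64(-0.01), np.float64(-0.0), np.float64(-0.02)]
2.25 [ 532.  -191.6   95.6] [ 0.1204 -0.695   0.6974 -0.1272] F [0.7 0.  0.2] T [-0.009  0.014 -0.011] g 0.526
```

View pics/w2c.png

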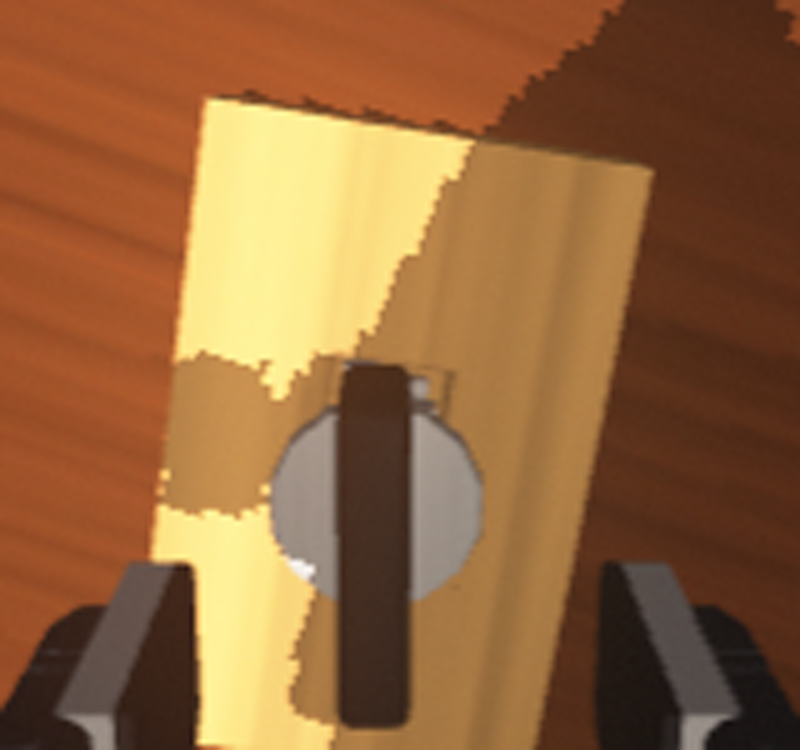

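```bash
python3 - <<'E'
from h import *
d=load('w2'); f=lambda u,v:(180+(u+.5)/5-.5,110+(v+.5)/5-.5)
fl=pix2w(d,[f(272,500),f(484,500),f(378,402),f(378,600)],36); print(fl.round(1),(fl[0]+fl[1])/2,(fl[2]+fl[3])/2,np.linalg.norm(fl[0]-fl[1]),np.linalg.norm(fl[2]-fl[3]))
b=pix2w(d,[f(374,366),f(374,725)],62);print(b.round(1),b.mean(0)); e=b[0]-b[1];print(np.arctan2(e[1],e[0]),np.linalg.norm(e))
c=pix2w(d,[f(355,358),f(455,371)],16);print(c.round(1)); e=c[0]-c[1];print('pocket end edge yaw',np.arctan2(e[1],e[0])-np.pi/2)
E
```

```text
[[ 522.9 -174.8   36. ]
 [ 533.7 -204.6   36. ]
 [ 542.6 -184.5   36. ]
 [ 513.1 -195.2   36. ]] [ 528.29130648 -189.72626646   36.        ] [ 527.84201111 -189.88346405   36.        ] 31.703687740443648 31.36111560900201
[[ 553.7 -180.2   62. ]
 [ 506.5 -197.3   62. ]] [ 530.09253283 -188.76534627   62.        ]
0.34730278016456445 50.121906291805686
[[ 542.9 -180.3   16. ]
 [ 546.4 -196.1   16. ]]
pocket end edge yaw 0.21769580896159546
```

```bash
python3 -m handwheel '[0.02,0.4,-0.03,-0.01,0,-0.02,0.02,0.35,-0.03,0,0,0,0,0,0,0,0,0]'
python3 - <<'E'
from h import *
st();plan([527.6,-189.7,47],-1.219)
E
```

```text
clock: 2.62
tool_pos: [533.2, -189.9, 57.6]
eef_rot: [0.119, -0.694, 0.699, -0.128]
force: [0.6, -0.2, -0.2]
grip_width: 0.528
2.625 [ 533.2 -189.9   57.6] [ 0.1186 -0.6937  0.6987 -0.1285] F [ 0.6 -0.2 -0.2] T [-0.007  0.017  0.065] g 0.528
dist 12.0 deg [0.26 0.86 0.04] n 1
[np.float64(0.088), np.float64(0.175), np.float64(-0.037), np.float64(-0.054), np.float64(-0.004), np.float64(-0.072)]
```

```bash
python3 -m handwheel '[0.09,0.2,-0.04,-0.05,0,-0.08,0,0,0,0,0,0]'
python3 - <<'E'
from h import *
st();plan([528.1,-189.6,47],-1.22)
E
```

```text
clock: 2.88
tool_pos: [528.7, -190.1, 48.1]
eef_rot: [0.123, -0.695, 0.697, -0.124]
force: [-0.3, 0.8, -0.1]
grip_width: 0.527
2.875 [ 528.7 -190.1   48.1] [ 0.1231 -0.6953  0.6972 -0.1238] F [-0.3  0.8 -0.1] T [ 0.023 -0.004  0.024] g 0.527
dist 1.3 deg [ 0.14  0.08 -0.  ] n 1
[np.float64(0.007), np.float64(0.018), np.float64(-0.011), np.float64(-0.016), np.float64(0.0), np.float64(-0.003)]
```

Now close the fingers on the bar.

```bash
python3 -m handwheel '[0,0.02,-0.01,-0.01,0,0,0,0,0,0,0,0,0,0,0,0,0,0,0,0,0,0,0,0,0,0,0,0,0,0]' 0
python3 - <<'E'
from h import *
st()
E
```

```text
clock: 3.5
tool_pos: [529.1, -189.7, 47.9]
eef_rot: [0.123, -0.696, 0.697, -0.124]
force: [0.9, -0.4, -0.6]
grip_width: 0.098
3.5 [ 529.1 -189.7   47.9] [ 0.1227 -0.6958  0.6967 -0.124 ] F [ 0.9 -0.4 -0.6] T [-0.064 -0.045  0.002] g 0.098
```

```bash
python3 -m handwheel '[0,-0.2,0,0,0,0,0,-0.5,0,0,0,0,0,-0.6,0,0,0,0,0,-0.3,0,0,0,0,0,0,0,0,0,0]'
python3 - <<'E'
from h import *
st();snap('wrist','w3');snap('scene','s3');crop('w3',180,110,340,260,5,'w3c');crop('s3',180,110,280,190,7,'s3c')
E
```

```text
clock: 4.12
tool_pos: [528.8, -189.3, 149.3]
eef_rot: [0.123, -0.696, 0.697, -0.124]
force: [-0.6, 0.1, -1.5]
grip_width: 0.106
4.125 [ 528.8 -189.3  149.3] [ 0.1228 -0.6958  0.6967 -0.1242] F [-0.6  0.1 -1.5] T [ 0.042  0.015 -0.031] g 0.106
```

View pics/w3c.png

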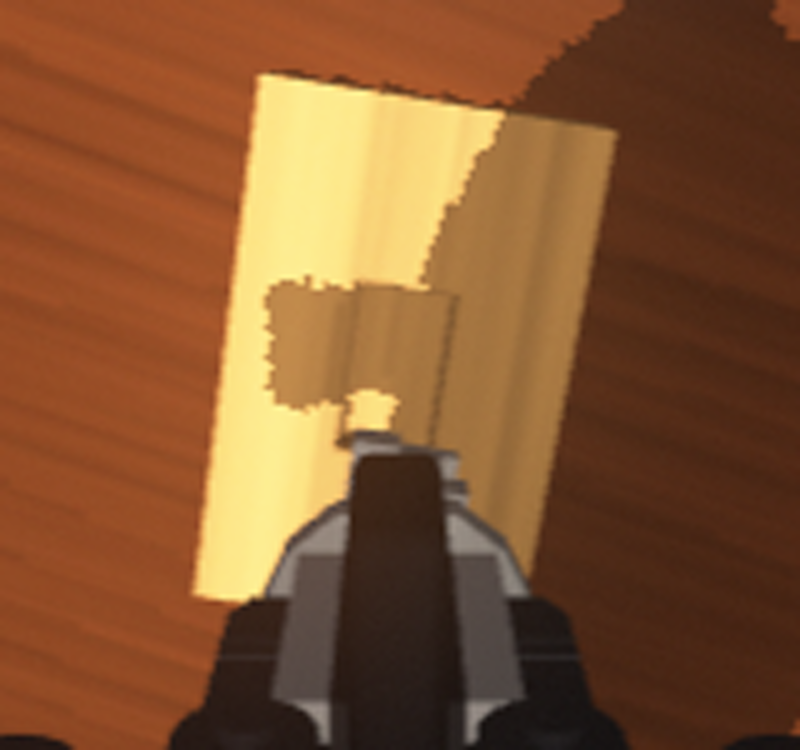

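View pics/s3c.png

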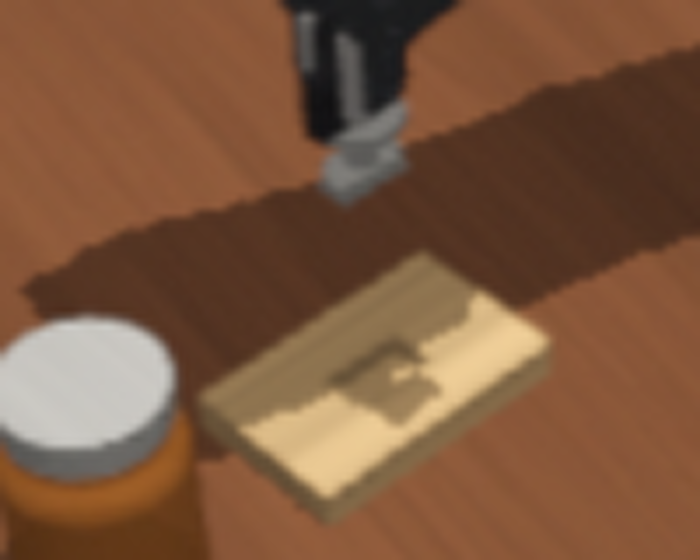

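```bash
python3 - <<'E'
from h import *
crop('w3',235,185,290,220,14,'w3d')
E
```

```text
(no output)
```

View pics/w3d.png

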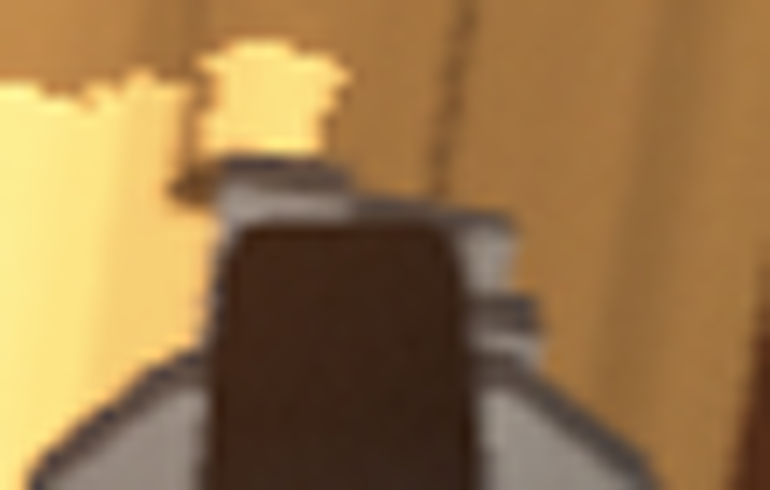

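```bash
python3 - <<'E'
from h import *
d=load('w3');T=[]
for yaw in (0.12,0.2,0.28):
    im=cv2.imread('pics/w3d.png')
    for z,hx,hy,col in((116.4,16,8,(0,255,0)),(110.4,16,8,(255,255,0)),(107.4,14,6.5,(0,0,255))):
        p=np.array([[hx,hy],[hx,-hy],[-hx,-hy],[-hx,hy]])
        c,s=np.cos(yaw),np.sin(yaw); p=p@np.array([[c,s],[-s,c]])+[528.5,-189.6]
        q=(w2pix(d,np.c_[p,np.full(4,z)])-[235,185]+.5)*14
        cv2.polylines(im,[q.astype(int)],True,col,1)
    T.append(im[100:400])
o=np.vstack(T);cv2.imwrite('pics/ov.png',cv2.resize(o,None,fx=.66,fy=.66))
E
```

```text
(no output)
```

View pics/ov.png

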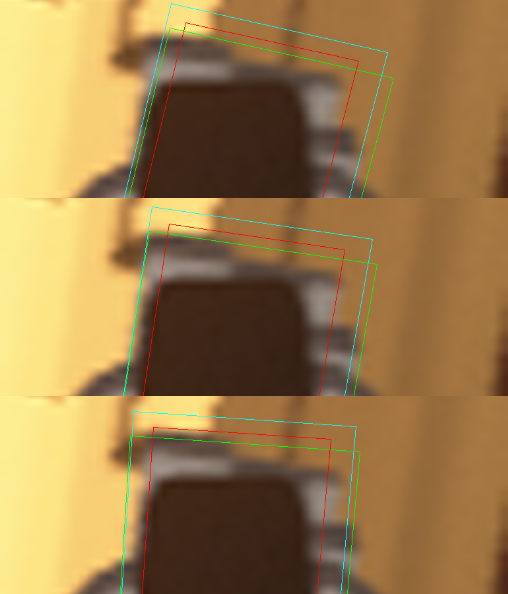

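```bash
python3 - <<'E'
from h import *
plan([526,80,165],0.111,n=9)
E
```

```text
dist 269.6 deg [1.000e-02 0.000e+00 7.624e+01] n 9
[np.float64(-0.168), np.float64(-0.032), np.float64(-0.469), np.float64(-0.0), np.float64(-0.847), np.float64(0.0)]
[np.float64(-0.235), np.float64(-0.032), np.float64(-0.439), np.float64(-0.0), np.float64(-0.847), np.float64(0.0)]
[np.float64(-0.297), np.float64(-0.032), np.float64(-0.4), np.float64(-0.0), np.float64(-0.847), np.float64(0.0)]
[np.float64(-0.353), np.float64(-0.032), np.float64(-0.352), np.float64(-0.0), np.float64(-0.847), np.float64(0.0)]
[np.float64(-0.401), np.float64(-0.032), np.float64(-0.296), np.float64(-0.0), np.float64(-0.847), np.float64(0.0)]
[np.float64(-0.44), np.float64(-0.032), np.float64(-0.234), np.float64(-0.0), np.float64(-0.847), np.float64(0.0)]
[np.float64(-0.47), np.float64(-0.032), np.float64(-0.166), np.float64(-0.0), np.float64(-0.847), np.float64(0.0)]
[np.float64(-0.489), np.float64(-0.032), np.float64(-0.095), np.float64(-0.0), np.float64(-0.847), np.float64(0.0)]
[np.float64(-0.498), np.float64(-0.032), np.float64(-0.022), np.float64(-0.0), np.float64(-0.847), np.float64(0.0)]
```

```bash
python3 -m handwheel '[-0.17,-0.03,-0.47,0,-0.85,0,-0.24,-0.03,-0.44,0,-0.85,0,-0.3,-0.03,-0.4,0,-0.85,0,-0.35,-0.03,-0.35,0,-0.85,0,-0.4,-0.03,-0.3,0,-0.85,0,-0.44,-0.03,-0.23,0,-0.85,0,-0.47,-0.03,-0.17,0,-0.85,0,-0.49,-0.03,-0.1,0,-0.85,0,-0.5,-0.03,-0.02,0,-0.85,0,0,0,0,0,0,0]'
python3 - <<'E'
from h import *
s=st();plan([526,80,165],0.111,n=1); print(np.round(s['joint_positions'],2))
E
```

```text
clock: 5.48
tool_pos: [515.2, 89.1, 154.7]
eef_rot: [0.541, -0.464, 0.453, -0.536]
force: [0.4, -0.2, -2.0]
grip_width: 0.101
5.475 [515.2  89.1 154.7] [ 0.5407 -0.4635  0.4535 -0.5358] F [ 0.4 -0.2 -2. ] T [-0.059 -0.072 -0.001] g 0.101
dist 17.5 deg [-0.25 -0.87 -2.79] n 1
[np.float64(0.178), np.float64(-0.176), np.float64(0.151), np.float64(0.084), np.float64(0.279), np.float64(-0.034)]
[ 0.34  0.43 -0.69  1.92  0.33  0.93 -0.35]
```

```bash
python3 -m handwheel '[0.18,-0.18,0.15,0.08,0.28,-0.03,0,0,0,0,0,0]'
python3 - <<'E'
from h import *
s=st();snap('wrist','w4'); cv2.imwrite('pics/w4b.png',cv2.resize(cv2.imread('pics/w4.png'),None,fx=1.5,fy=1.5))
E
```

```text
clock: 5.72
tool_pos: [526.6, 77.8, 165.0]
eef_rot: [0.525, -0.474, 0.473, -0.525]
force: [-0.1, 0.2, -2.4]
grip_width: 0.103
5.725 [526.6  77.8 165. ] [ 0.5254 -0.4738  0.4731 -0.5249] F [-0.1  0.2 -2.4] T [-0.032 -0.012  0.013] g 0.103
```

View pics/w4b.png

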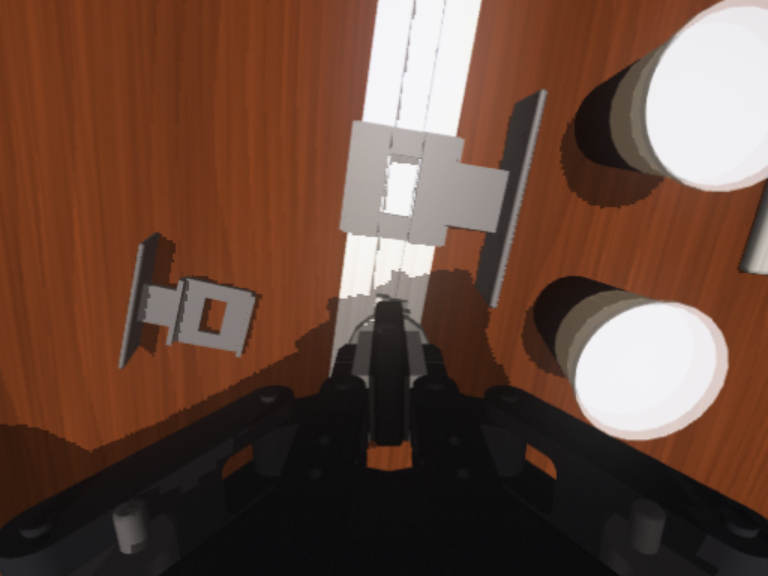

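```bash
python3 - <<'E'
from h import *
crop('w4',215,65,320,175,7,'w4c');crop('w4',225,185,295,225,11,'w4d')
E
```

```text
(no output)
```

View pics/w4c.png

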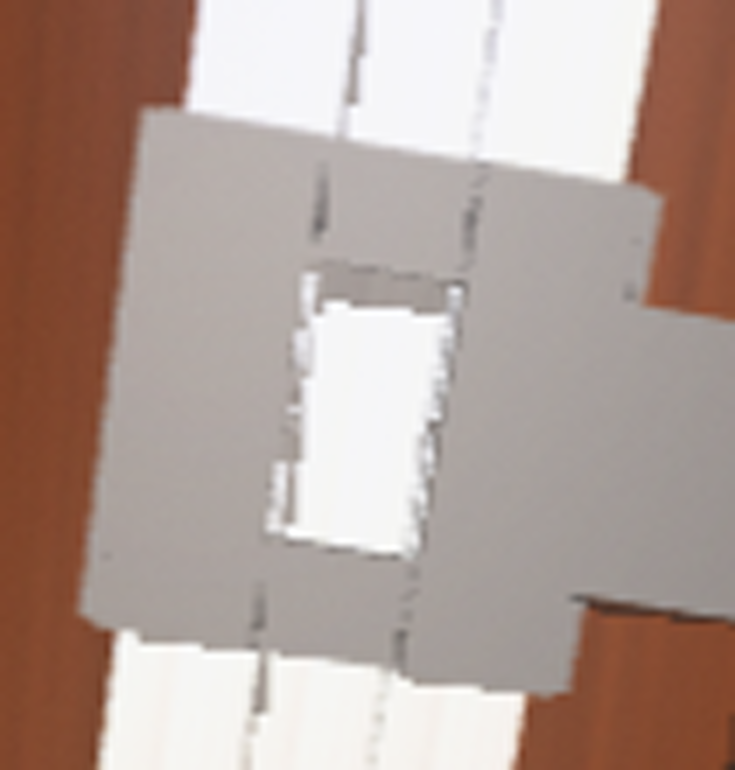

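View pics/w4d.png

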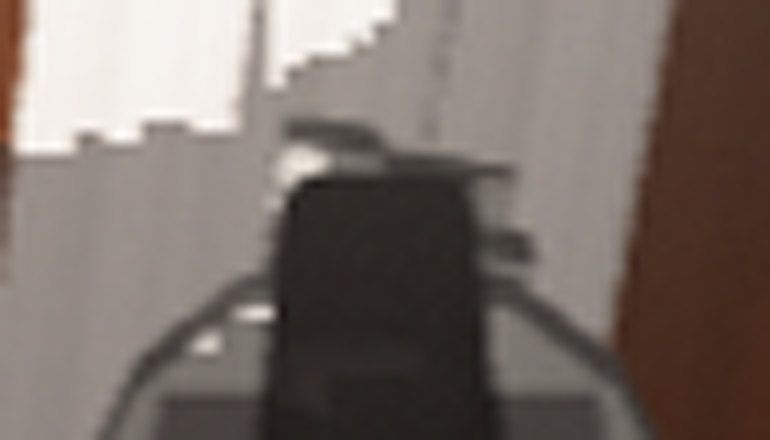

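```bash
python3 - <<'E'
from h import *
d=load('w4'); f=lambda u,v:(215+(u+.5)/7-.5,65+(v+.5)/7-.5)
o=pix2w(d,[f(308,262),f(467,285),f(415,555),f(266,530)],31)
c=pix2w(d,[f(145,108),f(662,190),f(568,693),f(80,612)],31)
for n,q in(('open',o),('foot',c)):
    e=(q[0]+q[1]-q[2]-q[3])/2; w=(q[1]+q[2]-q[0]-q[3])/2
    print(n,q.mean(0).round(1),'L',np.linalg.norm(e).round(1),'W',np.linalg.norm(w).round(1),'yaw',np.arctan2(-e[0],e[1]).round(4),np.arctan2(w[1],w[0]).round(4))
# slot lines & rail edges z=25
for a,b in(((362,0),(250,765)),((497,0),(375,765)),((657,0),(628,180)),((200,0),(185,110)),((115,632),(100,765)),((525,695),(512,765))):
    p=pix2w(d,[f(*a),f(*b)],25);e=p[0]-p[1];print(p.round(1)[:,:2].tolist(),'yaw',np.arctan2(-e[0],e[1]).round(4))
E
```

```text
open [527.2 136.4  31. ] L 36.4 W 21.4 yaw -0.0669 -0.0471
foot [527.2 136.6  31. ] L 68.0 W 69.7 yaw -0.0501 -0.0531
[[521.3, 189.0], [516.4, 84.0]] yaw -0.0469
[[539.1, 190.9], [534.7, 85.9]] yaw -0.0425
[[560.3, 193.1], [559.8, 170.3]] yaw -0.0231
[[499.9, 186.8], [499.1, 172.9]] yaw -0.0576
[[495.1, 101.5], [494.4, 81.7]] yaw -0.0355
[[555.2, 98.5], [554.7, 88.0]] yaw -0.0488
```

```bash
python3 - <<'E'
from h import *
plan([528,137.3,90],0.108,n=2)
E
```

```text
dist 95.2 deg [-0.01 -0.14  0.19] n 2
[np.float64(-0.489), np.float64(0.621), np.float64(0.07), np.float64(0.007), np.float64(-0.009), np.float64(-0.001)]
[np.float64(-0.489), np.float64(0.621), np.float64(0.07), np.float64(0.007), np.float64(-0.009), np.float64(-0.001)]
```

```bash
python3 -m handwheel '[-0.49,0.3,0.07,0,-0.01,0,-0.49,0.6,0.07,0,-0.01,0,0,0.3,0,0,0,0,0,0,0,0,0,0]'
python3 - <<'E'
from h import *
s=st();plan([528,137.3,82],0.108,n=1)
E
```

```text
clock: 6.28
tool_pos: [528.8, 135.6, 90.5]
eef_rot: [0.526, -0.474, 0.474, -0.524]
force: [-0.0, -0.6, -1.0]
grip_width: 0.1
6.275 [528.8 135.6  90.5] [ 0.5255 -0.4741  0.4738 -0.524 ] F [-0.  -0.6 -1. ] T [ 0.011 -0.01   0.025] g 0.1
dist 8.7 deg [ 0.07 -0.1   0.36] n 1
[np.float64(-0.03), np.float64(0.142), np.float64(-0.01), np.float64(0.011), np.float64(-0.036), np.float64(0.006)]
```

```bash
python3 -m handwheel '[-0.03,0.14,-0.01,0,-0.04,0,0,0,0,0,0,0]'
python3 - <<'E'
from h import *
s=st();plan([528,137.3,70],0.108,n=1)
snap('wrist','w5');crop('w5',190,120,330,240,5.5,'w5c');snap('scene','s5');crop('s5',260,200,370,290,7,'s5c')
E
```

```text
clock: 6.52
tool_pos: [528.8, 136.0, 82.9]
eef_rot: [0.527, -0.472, 0.473, -0.526]
force: [-0.4, -0.2, -1.7]
grip_width: 0.099
6.525 [528.8 136.   82.9] [ 0.5265 -0.4722  0.4728 -0.5255] F [-0.4 -0.2 -1.7] T [0.04  0.022 0.006] g 0.099
dist 12.9 deg [ 0.09 -0.01  0.05] n 1
[np.float64(-0.023), np.float64(0.214), np.float64(-0.01), np.float64(0.002), np.float64(-0.005), np.float64(0.009)]
```

View pics/w5c.png

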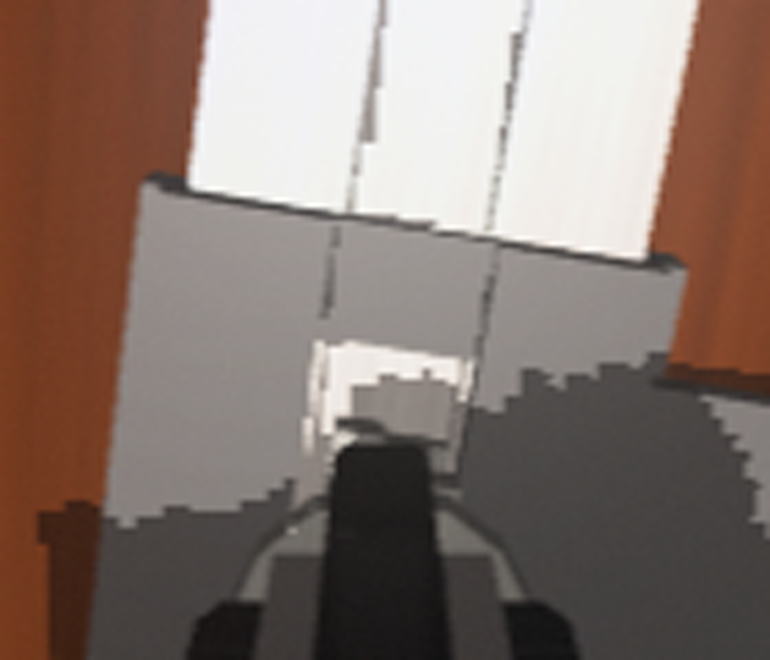

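View pics/s5c.png

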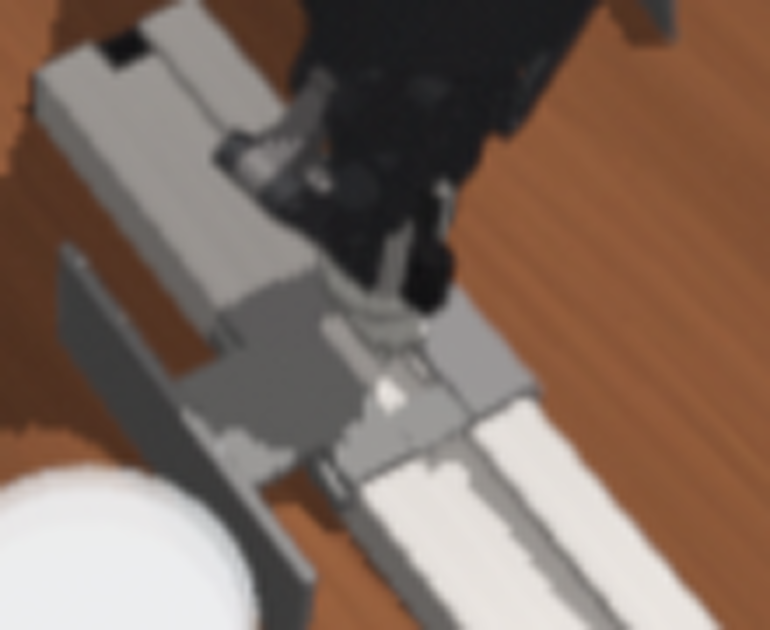

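```bash
python3 - <<'E'
from h import *
d=load('w5'); s=bot.get_state()
f=lambda u,v:(190+(u+.5)/5.5-.5,120+(v+.5)/5.5-.5)
o=pix2w(d,[f(313,342),f(470,360),f(459,478),f(303,450)],31);print(o.round(1).tolist())
y=-.043
def rf(p,c): p=p[:,:2]-c; return np.c_[p[:,0]*np.cos(y)+p[:,1]*np.sin(y),-p[:,0]*np.sin(y)+p[:,1]*np.cos(y)].round(1)
c=(o[0]+o[1])[:2]/2; print('far mid',c); c=c-18.9*np.array([-np.sin(y),np.cos(y)]); print('centre',c)
r=R.from_quat(s['eef_rot']);ax=np.array(s['tool_pos'])+r.apply([.9,0,0]);print('axis rail frame',rf(ax[None],c))
print('head corner z50',rf(pix2w(d,[f(335,430),f(385,440)],50),c),'z44',rf(pix2w(d,[f(335,420),f(385,432)],44),c))
p=pix2w(d,[f(378,0),f(348,210),f(527,0),f(490,235)],25);print('slot',rf(p,c))
p=pix2w(d,[f(328,240),f(322,315),f(492,245),f(484,310)],31);print('foot lines?',rf(p,c))
E
```

```text
[[517.3, 155.8, 31.0], [537.6, 155.6, 31.0], [538.1, 139.5, 31.0], [517.4, 141.2, 31.0]]
far mid [527.46650845 155.71877936]
centre [526.65405887 136.83624972]
axis rail frame [[ 2.7 -1.4]]
head corner z50 [[-6.  13.4]
 [ 0.  13. ]] z44 [[-6.  12.7]
 [ 0.2 12.1]]
slot [[-8.2 61.7]
 [-8.1 35.1]
 [10.1 64.4]
 [10.5 34.6]]
foot lines? [[-10.1  31.9]
 [ -9.5  22.3]
 [ 10.4  34.4]
 [ 10.8  26. ]]
```

```bash
python3 -m handwheel '[-0.03,0.1,-0.025,0,0,0,0,0,0,0,0,0]'
python3 - <<'E'
from h import *
s=st();plan([527.5,137.8,72],0.108,n=1)
E
```

```text
clock: 6.88
tool_pos: [527.7, 137.6, 77.6]
eef_rot: [-0.526, 0.472, -0.474, 0.526]
force: [-1.3, 0.0, -0.9]
grip_width: 0.101
6.875 [527.7 137.6  77.6] [-0.5258  0.4719 -0.4735  0.5259] F [-1.3  0.  -0.9] T [-0.012 -0.004  0.011] g 0.101
dist 5.6 deg [0.08 0.1  0.1 ] n 1
[np.float64(-0.003), np.float64(0.094), np.float64(-0.004), np.float64(-0.009), np.float64(-0.01), np.float64(0.009)]
```

```bash
python3 -m handwheel '[0,0.1,0,0,-0.01,0,0,0.06,0,0,0,0,0,0,0,0,0,0]'
python3 - <<'E'
from h import *
s=st();plan([527.5,137.8,64],0.108,n=1)
snap('wrist','w6');crop('w6',190,120,330,240,5.5,'w6c')
E
```

```text
clock: 7.25
tool_pos: [527.8, 137.6, 67.3]
eef_rot: [-0.526, 0.471, -0.473, 0.526]
force: [-0.6, 0.9, -1.7]
grip_width: 0.107
7.25 [527.8 137.6  67.3] [-0.5263  0.4715 -0.473   0.5263] F [-0.6  0.9 -1.7] T [-0.036  0.021 -0.078] g 0.107
dist 3.3 deg [ 0.09  0.1  -0.01] n 1
[np.float64(-0.004), np.float64(0.055), np.float64(-0.004), np.float64(-0.009), np.float64(0.001), np.float64(0.01)]
```

View pics/w6c.png

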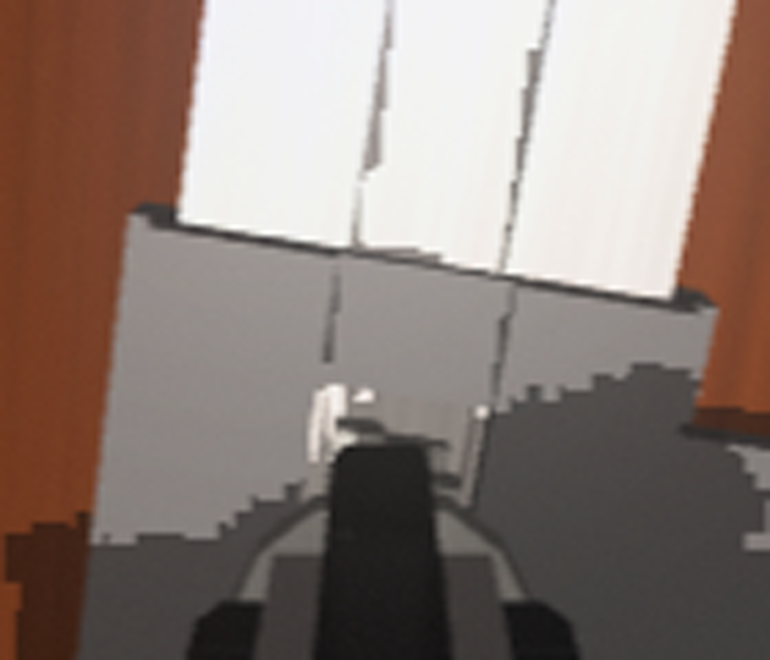

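The head is in the opening of the foot, about centred, with no contact force. I'll go on down in small steps.

```bash
python3 -m handwheel '[0,0.08,0,0,0,0,0,0.04,0,0,0,0]'
python3 -m handwheel '[0,0.08,0,0,0,0,0,0,0,0,0,0]'
python3 - <<'E'
from h import *
s=st();plan([527.5,137.8,50],0.108,n=1)
E
```

```text
clock: 7.55
tool_pos: [528.0, 137.6, 60.0]
eef_rot: [-0.526, 0.471, -0.473, 0.526]
force: [0.6, -1.0, -1.4]
grip_width: 0.1
clock: 7.8
tool_pos: [527.9, 137.6, 54.6]
eef_rot: [-0.526, 0.471, -0.473, 0.526]
force: [-0.9, -0.5, -1.9]
grip_width: 0.096
7.8 [527.9 137.6  54.6] [-0.5262  0.4714 -0.4731  0.5264] F [-0.9 -0.5 -1.9] T [ 0.006  0.003 -0.027] g 0.096
dist 4.6 deg [ 0.08  0.11 -0.01] n 1
[np.float64(-0.004), np.float64(0.077), np.float64(-0.006), np.float64(-0.01), np.float64(0.001), np.float64(0.009)]
```

```bash
python3 -m handwheel '[0,0.06,0,0,0,0,0,0,0,0,0,0]'
python3 -m handwheel '[0,0.02,0,0,0,0,0,0,0,0,0,0]'
python3 - <<'E'
from h import *
s=st()
E
```

```text
clock: 8.05
tool_pos: [527.9, 137.6, 50.8]
eef_rot: [-0.526, 0.471, -0.473, 0.526]
force: [0.7, 1.1, -1.8]
grip_width: 0.104
clock: 8.3
tool_pos: [528.0, 137.6, 49.6]
eef_rot: [-0.526, 0.471, -0.473, 0.526]
force: [0.7, 0.3, -1.3]
grip_width: 0.104
8.3 [528.  137.6  49.6] [-0.5261  0.4714 -0.4731  0.5264] F [ 0.7  0.3 -1.3] T [-0.006 -0.013  0.031] g 0.104
```

```bash
python3 -m handwheel '[0,0.015,0,0,0,0,0,0,0,0,0,0]'
python3 -m handwheel '[0,0.015,0,0,0,0,0,0,0,0,0,0]'
python3 -m handwheel '[0,0.015,0,0,0,0,0,0,0,0,0,0]'
python3 - <<'E'
from h import *
s=st();print(np.round(s['joint_positions'],2))
E
```

```text
clock: 8.55
tool_pos: [528.0, 137.6, 48.7]
eef_rot: [-0.526, 0.471, -0.473, 0.526]
force: [0.0, -0.3, -1.5]
grip_width: 0.102
clock: 8.8
tool_pos: [528.3, 137.8, 48.6]
eef_rot: [-0.526, 0.471, -0.473, 0.527]
force: [0.5, 0.2, -2.1]
grip_width: 0.102
clock: 9.05
tool_pos: [528.5, 137.9, 48.6]
eef_rot: [-0.526, 0.471, -0.474, 0.527]
force: [-0.8, 0.3, -1.7]
grip_width: 0.102
9.05 [528.5 137.9  48.6] [-0.526   0.4708 -0.4737  0.5266] F [-0.8  0.3 -1.7] T [ 0.025 -0.    -0.031] g 0.102
[ 0.15  0.61 -0.58  1.93  0.49  0.74 -0.62]
```

```bash
python3 -m handwheel '[0,0.03,0,0,0,0]'
python3 - <<'E'
from h import *
s=st()
snap('wrist','w7');crop('w7',190,120,330,240,5.5,'w7c')
E
```

```text
clock: 9.18
tool_pos: [528.7, 138.0, 48.2]
eef_rot: [-0.526, 0.47, -0.474, 0.527]
force: [-19.6, -7.7, 60.1]
grip_width: 0.109
9.175 [528.7 138.   48.2] [-0.5261  0.4704 -0.4741  0.5265] F [-19.6  -7.7  60.1] T [-1.817  4.398 -0.07 ] g 0.109
```

View pics/w7c.png

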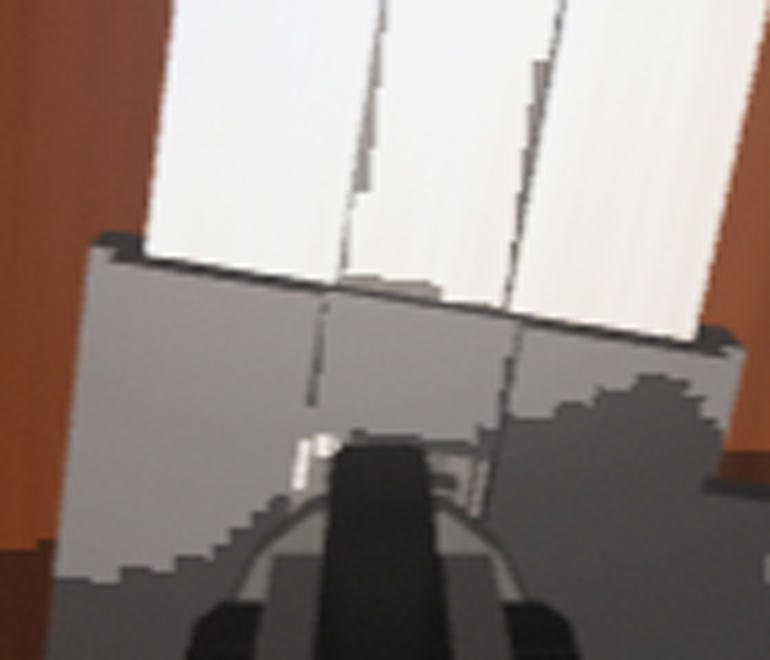

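Contact: the nut's flange is on the foot, at the expected height. The press showed 60 N, so I back off a little and read again.

```bash
python3 -m handwheel '[0,-0.005,0,0,0,0,0,0,0,0,0,0]'
python3 - <<'E'
from h import *
s=st();plan([528,137.6,48.6],0.108,n=1)
E
```

```text
clock: 9.48
tool_pos: [528.8, 138.0, 48.9]
eef_rot: [-0.526, 0.47, -0.474, 0.527]
force: [-0.1, -0.0, -1.7]
grip_width: 0.1
9.475 [528.8 138.   48.9] [-0.526   0.4701 -0.4743  0.5266] F [-0.1 -0.  -1.7] T [ 0.051 -0.028 -0.033] g 0.1
dist 1.0 deg [ 0.19  0.28 -0.02] n 1
[np.float64(0.005), np.float64(0.005), np.float64(-0.014), np.float64(-0.026), np.float64(0.002), np.float64(0.022)]
```

```bash
python3 -m handwheel '[0.005,0.003,-0.015,-0.025,0,0.02,0,0,0,0,0,0]'
python3 -m handwheel '[0,0,0,0,0.6,0,0,0,0,0,0.6,0,0,0,0,0,0.6,0]'
python3 - <<'E'
from h import *
s=st();plan([528,137.6,48.8],0.108-.32,n=1);print(np.round(s['joint_positions'],2))
E
```

```text
clock: 9.72
tool_pos: [528.0, 137.7, 48.6]
eef_rot: [-0.526, 0.472, -0.472, 0.526]
force: [-1.8, -0.1, 4.7]
grip_width: 0.101
clock: 10.1
tool_pos: [528.5, 138.1, 48.6]
eef_rot: [-0.443, 0.551, -0.55, 0.444]
force: [-0.2, 0.6, 0.1]
grip_width: 0.105
10.1 [528.5 138.1  48.6] [-0.4431  0.551  -0.5504  0.444 ] F [-0.2  0.6  0.1] T [ 0.176 -0.037  0.005] g 0.105
dist 0.7 deg [-0.08  0.03  0.15] n 1
[np.float64(0.01), np.float64(-0.003), np.float64(-0.006), np.float64(-0.001), np.float64(-0.015), np.float64(-0.009)]
[ 0.09  0.59 -0.51  1.93  0.42  0.72 -0.88]
```

```bash
python3 -m handwheel '[0.01,-0.002,-0.006,0,0.8,0,0,0,0,0,0.8,0,0,0,0,0,0.8,0]'
python3 - <<'E'
from h import *
s=st();plan([528,137.6,48.8],0.108-.74,n=1);print(np.round(s['joint_positions'],2))
E
```

```text
clock: 10.48
tool_pos: [528.3, 137.9, 48.6]
eef_rot: [-0.314, 0.634, -0.632, 0.316]
force: [-0.4, 0.6, 0.0]
grip_width: 0.102
10.475 [528.3 137.9  48.6] [-0.3144  0.6336 -0.6324  0.3158] F [-0.4  0.6  0. ] T [ 0.146 -0.012 -0.027] g 0.102
dist 0.5 deg [-0.14  0.06  0.86] n 1
[np.float64(0.007), np.float64(-0.003), np.float64(-0.001), np.float64(0.004), np.float64(-0.086), np.float64(-0.014)]
[ 0.01  0.57 -0.41  1.93  0.34  0.7  -1.24]
```

```bash
python3 -m handwheel '[0.007,-0.002,0,0,0.8,0,0,0,0,0,0.8,0,0,0,0,0,0.8,0]'
python3 -m handwheel '[0,0,0,0,0.6,0,0,0,0,0,0.6,0]'
python3 - <<'E'
from h import *
s=st();plan([528,137.6,48.8],-1.463,n=1);print(np.round(s['joint_positions'],2))
E
```

```text
clock: 10.85
tool_pos: [528.5, 137.5, 48.6]
eef_rot: [-0.171, 0.687, -0.685, 0.173]
force: [0.8, -0.8, 0.6]
grip_width: 0.103
clock: 11.1
tool_pos: [529.0, 137.5, 48.6]
eef_rot: [-0.095, 0.701, -0.7, 0.097]
force: [2.3, -1.6, -0.6]
grip_width: 0.099
11.1 [529.  137.5  48.6] [-0.0953  0.7014 -0.6997  0.0973] F [ 2.3 -1.6 -0.6] T [-0.196 -0.485  0.09 ] g 0.099
dist 1.1 deg [-0.15  0.16 -9.48] n 1
[np.float64(0.016), np.float64(-0.004), np.float64(-0.007), np.float64(0.013), np.float64(0.948), np.float64(-0.018)]
[-0.11  0.55 -0.25  1.94  0.2   0.67 -1.78]
```

```bash
python3 -m handwheel '[0.012,-0.003,-0.005,0.01,0.3,-0.01,0,0,0,0,0,0]'
python3 - <<'E'
from h import *
s=st();plan([528.2,137.6,48.8],-1.463,n=1)
E
```

```text
clock: 11.35
tool_pos: [529.1, 137.4, 48.7]
eef_rot: [-0.076, 0.703, -0.703, 0.078]
force: [2.2, 0.0, -2.1]
grip_width: 0.098
11.35 [529.1 137.4  48.7] [-0.076   0.703  -0.7028  0.0781] F [ 2.2  0.  -2.1] T [ 0.106 -0.437  0.   ] g 0.098
dist 0.9 deg [-0.02  0.17 -6.34] n 1
[np.float64(0.014), np.float64(-0.001), np.float64(-0.006), np.float64(0.0), np.float64(0.634), np.float64(-0.017)]
```

```bash
python3 -m handwheel '[0,0,0,0,0.4,0,0,0,0,0,0,0]'
python3 - <<'E'
from h import *
s=st()
E
python3 -m handwheel '[0,0,0,0,0.4,0,0,0,0,0,0,0]'
python3 - <<'E'
from h import *
s=st();plan([529,137.2,48.7],-1.463,n=1);snap('wrist','w8');crop('w8',150,100,360,240,3.7,'w8c');snap('top','t8');crop('t8',95,155,270,240,4.5,'t8c')
E
```

```text
clock: 11.6
tool_pos: [529.5, 137.3, 48.6]
eef_rot: [-0.052, 0.705, -0.705, 0.054]
force: [1.8, 1.0, -1.7]
grip_width: 0.102
11.6 [529.5 137.3  48.6] [-0.0518  0.7053 -0.7049  0.0543] F [ 1.8  1.  -1.7] T [ 0.156 -0.452 -0.006] g 0.102
clock: 11.85
tool_pos: [529.6, 137.2, 48.6]
eef_rot: [-0.029, 0.707, -0.706, 0.031]
force: [2.0, 0.7, -0.6]
grip_width: 0.103
11.85 [529.6 137.2  48.6] [-0.0285  0.7067 -0.7063  0.031 ] F [ 2.   0.7 -0.6] T [ 0.083 -0.465 -0.037] g 0.103
dist 0.6 deg [-0.04  0.2   1.35] n 1
[np.float64(0.01), np.float64(-0.002), np.float64(-0.001), np.float64(0.002), np.float64(-0.135), np.float64(-0.021)]
```

View pics/w8c.png

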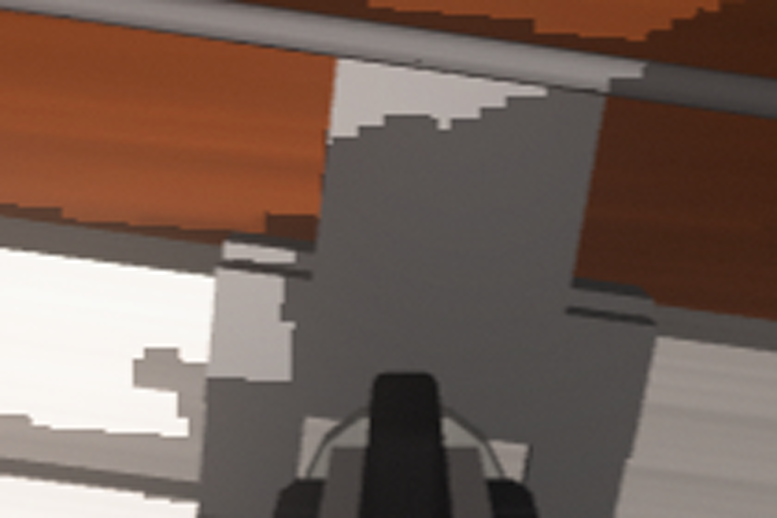

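```bash
python3 -m handwheel '[0.01,0,0,0,0.6,-0.02,0,0,0,0,0.6,0,0,0,0,0,0.6,0]'
python3 - <<'E'
from h import *
s=st();plan([529,137.2,48.7],-1.463-.3,n=1);print(np.round(s['joint_positions'],2))
E
```

```text
clock: 12.32
tool_pos: [529.7, 136.6, 48.6]
eef_rot: [0.082, 0.703, -0.702, -0.081]
force: [1.9, -0.8, -0.2]
grip_width: 0.105
12.325 [529.7 136.6  48.6] [ 0.082   0.7027 -0.7021 -0.0814] F [ 1.9 -0.8 -0.2] T [-0.282 -0.415  0.09 ] g 0.105
dist 0.9 deg [-0.05  0.05  2.26] n 1
[np.float64(0.013), np.float64(-0.002), np.float64(-0.007), np.float64(0.006), np.float64(-0.226), np.float64(-0.004)]
[-0.21  0.54 -0.12  1.94  0.1   0.66 -2.2 ]
```

```bash
python3 -m handwheel '[0,0,0,0,0.6,0,0,0,0,0,0.6,0,0,0,0,0,0.6,0]'
python3 - <<'E'
from h import *
s=st();plan([529,137.2,48.7],-1.763-.314,n=1);print(np.round(s['joint_positions'],2))
E
```

```text
clock: 12.7
tool_pos: [529.4, 136.2, 48.5]
eef_rot: [0.192, 0.681, -0.68, -0.192]
force: [-0.1, -0.5, 0.1]
grip_width: 0.103
12.7 [529.4 136.2  48.5] [ 0.1919  0.6807 -0.6804 -0.1919] F [-0.1 -0.5  0.1] T [-0.255 -0.225  0.068] g 0.103
dist 1.1 deg [-0.02  0.01  2.49] n 1
[np.float64(0.015), np.float64(-0.003), np.float64(-0.01), np.float64(0.003), np.float64(-0.249), np.float64(0.0)]
[-0.28  0.54 -0.04  1.94  0.03  0.66 -2.46]
```

```bash
python3 -m handwheel '[0,0,0,0,0,0,0,0,0,0,0,0,0,0,0,0,0,0,0,0,0,0,0,0]' 35
python3 -m handwheel '[0,-0.3,0,0,0,0,0,-0.5,0,0,0,0,0,0,0,0,0,0]'
python3 - <<'E'
from h import *
s=st();plan([529,137.2,s['tool_pos'][2]],-2.12+np.pi-.02,n=19)
snap('wrist','w9');crop('w9',150,100,360,240,3.7,'w9c');snap('top','t9');crop('t9',95,155,270,240,4.5,'t9c')
E
```

```text
clock: 13.2
tool_pos: [528.6, 136.4, 48.3]
eef_rot: [-0.188, -0.681, 0.681, 0.189]
force: [-0.6, -0.2, -0.1]
grip_width: 0.409
clock: 13.58
tool_pos: [529.0, 136.4, 99.9]
eef_rot: [0.188, 0.682, -0.681, -0.189]
force: [-0.7, 0.2, -0.0]
grip_width: 0.406
13.575 [529.  136.4  99.9] [ 0.1881  0.6817 -0.6814 -0.1888] F [-0.7  0.2 -0. ] T [-0.024  0.009  0.047] g 0.406
dist 0.8 deg [ 7.000e-02 -5.000e-02  1.783e+02] n 19
[np.float64(0.0), np.float64(0.0), np.float64(-0.001), np.float64(0.0), np.float64(-0.938), np.float64(-0.0)]
[np.float64(0.0), np.float64(0.0), np.float64(-0.001), np.float64(0.0), np.float64(-0.938), np.float64(-0.0)]
[np.float64(0.0), np.float64(0.0), np.float64(-0.001), np.float64(0.0), np.float64(-0.938), np.float64(-0.0)]
[np.float64(0.0), np.float64(0.0), np.float64(-0.001), np.float64(0.0), np.float64(-0.938), np.float64(-0.0)]
[np.float64(-0.0), np.float64(0.0), np.float64(-0.001), np.float64(0.0), np.float64(-0.938), np.float64(-0.0)]
[np.float64(-0.0), np.float64(0.0), np.float64(-0.001), np.float64(0.0), np.float64(-0.938), np.float64(-0.0)]
[np.float64(-0.0),
[... 727 characters left out ...]
float64(-0.938), np.float64(-0.0)]
[np.float64(-0.001), np.float64(-0.0), np.float64(0.0), np.float64(0.0), np.float64(-0.938), np.float64(-0.0)]
[np.float64(-0.001), np.float64(-0.0), np.float64(0.0), np.float64(0.0), np.float64(-0.938), np.float64(-0.0)]
[np.float64(-0.001), np.float64(-0.0), np.float64(0.0), np.float64(0.0), np.float64(-0.938), np.float64(-0.0)]
[np.float64(-0.001), np.float64(-0.0), np.float64(0.0), np.float64(0.0), np.float64(-0.938), np.float64(-0.0)]
[np.float64(-0.001), np.float64(-0.0), np.float64(0.0), np.float64(0.0), np.float64(-0.938), np.float64(-0.0)]
[np.float64(-0.0), np.float64(-0.0), np.float64(0.001), np.float64(0.0), np.float64(-0.938), np.float64(-0.0)]
```

View pics/w9c.png

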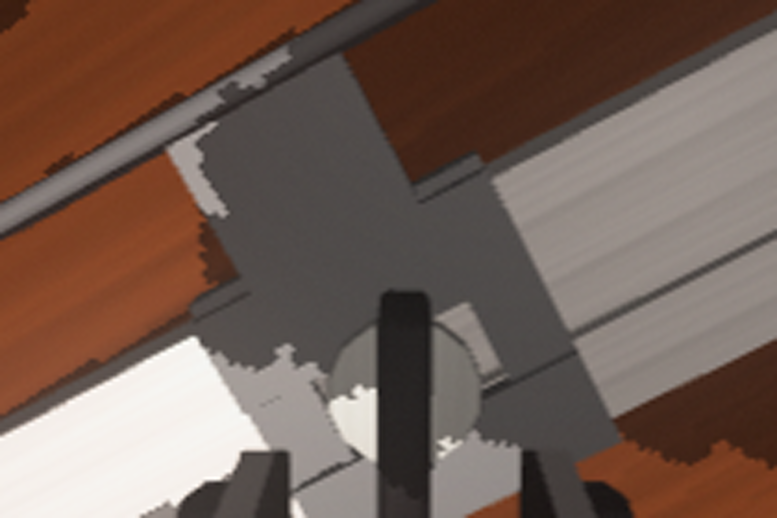

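View pics/t9c.png

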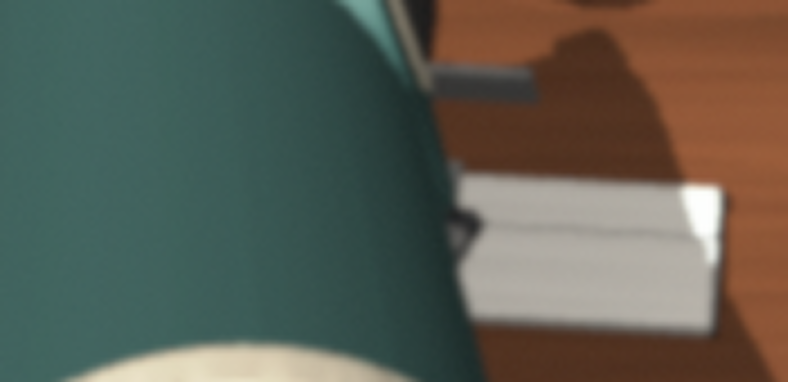

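The grip is released, the nut stays aligned with the bar at the tool's angle, and the flange rests on the foot. Now I turn the hand back half a turn above it.

```bash
python3 -m handwheel '[0,0,0,0,-0.95,0,0,0,0,0,-0.95,0,0,0,0,0,-0.95,0,0,0,0,0,-0.95,0,0,0,0,0,-0.95,0,0,0,0,0,-0.95,0,0,0,0,0,-0.95,0,0,0,0,0,-0.95,0,0,0,0,0,-0.95,0,0,0,0,0,-0.95,0]'
python3 - <<'E'
from h import *
s=st();plan([529,137.2,100],-2.12+np.pi-.02)
E
```

```text
clock: 14.92
tool_pos: [524.0, 135.3, 93.2]
eef_rot: [-0.396, 0.591, -0.587, 0.387]
force: [1.1, 0.8, -0.2]
grip_width: 0.407
14.925 [524.  135.3  93.2] [-0.396   0.5906 -0.587   0.3872] F [ 1.1  0.8 -0.2] T [-0.007 -0.052  0.026] g 0.407
dist 8.6 deg [ 0.65 -0.52 80.13] n 9
[np.float64(-0.007), np.float64(-0.013), np.float64(0.007), np.float64(0.009), np.float64(-0.89), np.float64(-0.001)]
[np.float64(-0.006), np.float64(-0.013), np.float64(0.008), np.float64(0.009), np.float64(-0.89), np.float64(-0.001)]
[np.float64(-0.004), np.float64(-0.013), np.float64(0.009), np.float64(0.009), np.float64(-0.89), np.float64(-0.001)]
[np.float64(-0.003), np.float64(-0.013), np.float64(0.009), np.float64(0.009), np.float64(-0.89), np.float64(-0.001)]
[np.float64(-0.001), np.float64(-0.013), np.float64(0.01), np.float64(0.009), np.float64(-0.89), np.float64(-0.001)]
[np.float64(0.0), np.float64(-0.013), np.float64(0.01), np.float64(0.009), np.float64(-0.89), np.float64(-0.001)]
[np.float64(0.002), np.float64(-0.013), np.float64(0.01), np.float64(0.009), np.float64(-0.89), np.float64(-0.001)]
[np.float64(0.003), np.float64(-0.013), np.float64(0.009), np.float64(0.009), np.float64(-0.89), np.float64(-0.001)]
[np.float64(0.005), np.float64(-0.013), np.float64(0.009), np.float64(0.009), np.float64(-0.89), np.float64(-0.001)]
```

```bash
python3 -m handwheel '[-0.01,-0.02,0.01,0.01,-0.92,0,-0.01,-0.02,0.01,0.01,-0.92,0,0,-0.02,0.01,0.01,-0.92,0,0,-0.02,0.01,0.01,-0.92,0,0,-0.02,0.01,0.01,-0.92,0,0,-0.02,0.01,0.01,-0.92,0,0,-0.02,0.01,0.01,-0.92,0,0,-0.02,0.01,0.01,-0.92,0,0,-0.02,0.01,0.01,-0.92,0,0,0,0,0,0,0]'
python3 - <<'E'
from h import *
s=st();plan([528.6,136.8,100],-2.12+np.pi-.02);print(np.round(s['joint_positions'],2))
E
```

```text
clock: 16.18
tool_pos: [525.7, 136.4, 99.5]
eef_rot: [0.688, -0.169, 0.162, -0.687]
force: [-0.3, 0.7, 0.1]
grip_width: 0.409
16.175 [525.7 136.4  99.5] [ 0.6876 -0.1692  0.1622 -0.6873] F [-0.3  0.7  0.1] T [0.039 0.001 0.008] g 0.409
dist 3.0 deg [-0.13 -0.55 -5.51] n 1
[np.float64(0.04), np.float64(-0.009), np.float64(0.028), np.float64(0.018), np.float64(0.551), np.float64(-0.054)]
[ 0.31  0.59 -0.79  1.9   0.53  0.88  0.34]
```

```bash
python3 -m handwheel '[0.03,-0.01,0.03,0.02,0.55,-0.05,0,0,0,0,0,0]'
python3 - <<'E'
from h import *
s=st();plan([528.0,136.9,48.7],-2.12+np.pi,n=2);snap('wrist','w10');crop('w10',150,100,360,240,3.7,'w10c')
E
```

```text
clock: 16.42
tool_pos: [527.7, 137.0, 99.4]
eef_rot: [0.678, -0.202, 0.201, -0.678]
force: [-0.0, -1.2, -0.2]
grip_width: 0.413
16.425 [527.7 137.   99.4] [ 0.6777 -0.2022  0.2011 -0.6777] F [-0.  -1.2 -0.2] T [ 0.029 -0.033 -0.022] g 0.413
dist 50.7 deg [-0.03 -0.09  1.67] n 2
[np.float64(0.003), np.float64(0.423), np.float64(0.001), np.float64(0.001), np.float64(-0.084), np.float64(-0.005)]
[np.float64(0.003), np.float64(0.423), np.float64(0.001), np.float64(0.001), np.float64(-0.084), np.float64(-0.005)]
```

View pics/w10c.png

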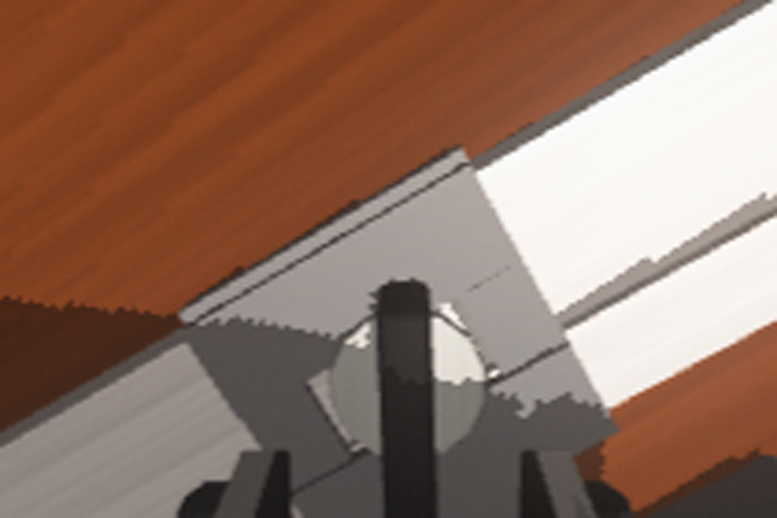

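```bash
python3 -m handwheel '[0,0.43,0,0,-0.05,0,0,0.38,0,0,0,0,0,0,0,0,0,0]'
python3 - <<'E'
from h import *
s=st();plan([528.0,136.9,49],-2.12+np.pi-.015,n=1)
E
```

```text
clock: 16.85
tool_pos: [527.5, 136.8, 49.7]
eef_rot: [0.679, -0.198, 0.197, -0.679]
force: [-0.1, 0.3, 0.5]
grip_width: 0.406
16.85 [527.5 136.8  49.7] [ 0.6791 -0.1984  0.1969 -0.6787] F [-0.1  0.3  0.5] T [0.027 0.01  0.016] g 0.406
dist 0.9 deg [-0.   -0.12  0.14] n 1
[np.float64(0.006), np.float64(0.012), np.float64(0.006), np.float64(0.006), np.float64(-0.014), np.float64(-0.01)]
```

```bash
python3 -m handwheel '[0.006,0.01,0.006,0.01,-0.01,-0.01,0,0,0,0,0,0,0,0,0,0,0,0,0,0,0,0,0,0,0,0,0,0,0,0]' 0
python3 - <<'E'
from h import *
s=st()
E
python3 -m handwheel '[0,0,0,0,0.5,0,0,0,0,0,0.5,0,0,0,0,0,0,0]'
python3 - <<'E'
from h import *
s=st();plan([528,136.9,49],1.0016-.175,n=1)
E
```

```text
clock: 17.48
tool_pos: [528.3, 137.1, 51.0]
eef_rot: [-0.679, 0.196, -0.197, 0.68]
force: [-0.7, -0.7, -3.8]
grip_width: 0.102
17.475 [528.3 137.1  51. ] [-0.6787  0.1965 -0.1974  0.6795] F [-0.7 -0.7 -3.8] T [0.039 0.17  0.031] g 0.102
clock: 17.85
tool_pos: [528.3, 136.9, 51.0]
eef_rot: [-0.658, 0.256, -0.257, 0.659]
force: [-1.3, 0.2, -2.8]
grip_width: 0.099
17.85 [528.3 136.9  51. ] [-0.6585  0.2564 -0.2571  0.6592] F [-1.3  0.2 -2.8] T [-0.033  0.168  0.009] g 0.099
dist 2.0 deg [-0.04  0.08 -0.06] n 1
[np.float64(-0.003), np.float64(0.033), np.float64(-0.003), np.float64(-0.008), np.float64(0.006), np.float64(0.003)]
```

```bash
python3 - <<'E'
from h import *
snap('wrist','w11');crop('w11',150,100,360,240,3.7,'w11c');snap('scene','s11');crop('s11',240,180,370,290,6,'s11c')
E
```

```text
(no output)
```

View pics/w11c.png

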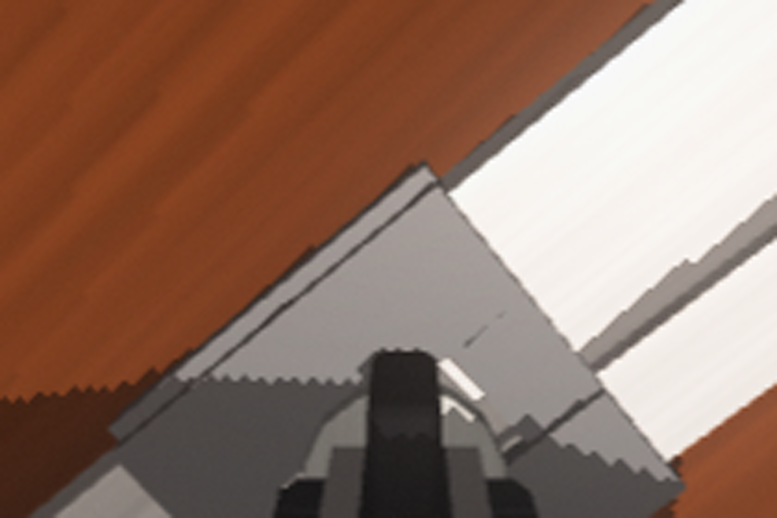

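View pics/s11c.png

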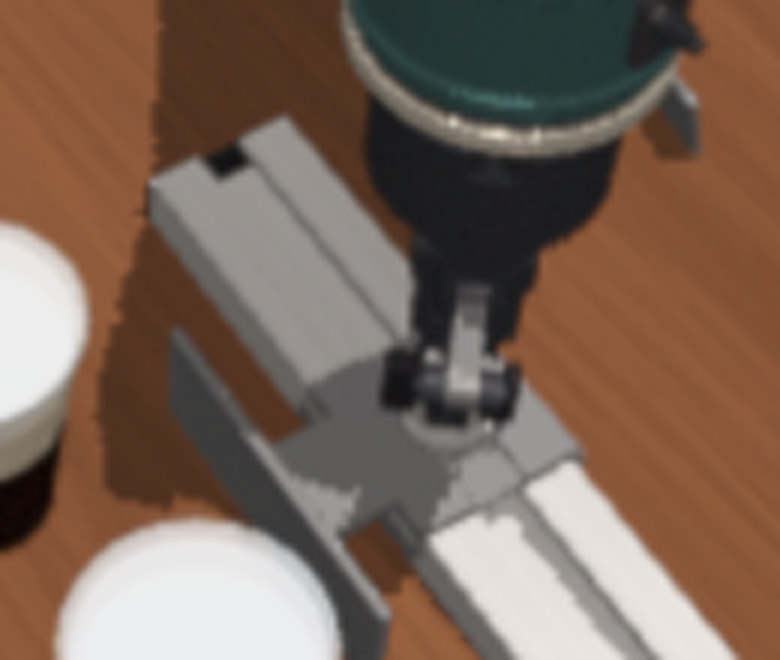

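```bash
python3 -m handwheel '[0,0.015,0,0,0,0]'
python3 -m handwheel '[0,0,0,0,0,0]'
python3 -m handwheel '[0,0.015,0,0,0,0]'
python3 -m handwheel '[0,0,0,0,0,0]'
python3 - <<'E'
from h import *
st()
E
```

```text
clock: 18.08
tool_pos: [528.3, 137.0, 50.2]
eef_rot: [-0.659, 0.255, -0.256, 0.66]
force: [-1.7, 0.4, -0.8]
grip_width: 0.102
clock: 18.2
tool_pos: [528.2, 137.0, 50.1]
eef_rot: [-0.659, 0.255, -0.256, 0.66]
force: [-0.8, -0.9, -2.3]
grip_width: 0.101
clock: 18.32
tool_pos: [528.4, 137.1, 49.9]
eef_rot: [-0.659, 0.255, -0.256, 0.66]
force: [-10.3, -4.2, 28.8]
grip_width: 0.105
clock: 18.45
tool_pos: [528.3, 137.0, 50.0]
eef_rot: [-0.659, 0.255, -0.256, 0.66]
force: [-1.7, -0.8, -1.8]
grip_width: 0.102
18.45 [528.3 137.   50. ] [-0.6592  0.2547 -0.2556  0.6597] F [-1.7 -0.8 -1.8] T [-0.035  0.429  0.006] g 0.102
```

```bash
python3 -m handwheel '[0,0,0,0,0.5,0,0,0,0,0,0.5,0,0,0,0,0,0.5,0]'
python3 - <<'E'
from h import *
s=st();plan([528,136.9,50],.827-.26,n=1);print(np.round(s['joint_positions'],2))
E
```

```text
clock: 18.82
tool_pos: [528.2, 137.1, 50.0]
eef_rot: [-0.619, 0.341, -0.341, 0.62]
force: [-2.5, -0.9, 0.5]
grip_width: 0.098
18.825 [528.2 137.1  50. ] [-0.6191  0.3406 -0.3412  0.6199] F [-2.5 -0.9  0.5] T [-0.065  0.532  0.072] g 0.098
dist 0.2 deg [-0.04  0.07  0.13] n 1
[np.float64(0.001), np.float64(0.0), np.float64(-0.004), np.float64(-0.008), np.float64(-0.013), np.float64(0.001)]
[ 0.17  0.62 -0.61  1.93  0.51  0.75 -0.17]
```

```bash
for i in 1 2 3; do python3 -m handwheel '[0,0,0,0,0.5,0,0,0,0,0,0,0]' >/dev/null; python3 -c "
from h import *
s=st();r=R.from_quat(s['eef_rot']).as_matrix();print(np.arctan2(r[1,2],r[0,2]))"; done
```

```text
19.075 [528.1 137.1  50. ] [-0.6034  0.3679 -0.3684  0.604 ] F [-1.9 -0.8  0.1] T [-0.158  0.427 -0.065] g 0.101
0.47555931463095275
19.325 [528.1 137.1  50. ] [-0.5875  0.3928 -0.3934  0.5881] F [-0.6 -1.   0.2] T [-0.168  0.432 -0.045] g 0.102
0.3918754877992732
19.575 [528.1 137.1  50. ] [-0.571   0.4165 -0.4169  0.5715] F [-1.4 -0.9  0.8] T [-0.101  0.475  0.008] g 0.103
0.31037679469588714
```

```bash
for i in 1 2 3 4; do python3 -m handwheel '[0,0,0,0,0.5,0]' >/dev/null; python3 -c "
from h import *
s=st();r=R.from_quat(s['eef_rot']).as_matrix();print(np.arctan2(r[1,2],r[0,2]))"; done
```

```text
19.7 [528.  137.1  50. ] [-0.553   0.4402 -0.4405  0.5535] F [-2.  -0.4  1. ] T [0.018 0.676 0.042] g 0.106
0.2262688356050859
19.825 [528.  137.2  50. ] [-0.5337  0.4635 -0.4637  0.5342] F [-3.8 -0.1  2.6] T [-0.117  0.655  0.026] g 0.102
0.1408315808504471
19.95 [527.9 137.2  50. ] [-0.5134  0.4859 -0.486   0.5139] F [-2.6 -0.2  1.2] T [-0.064  0.637  0.087] g 0.103
0.055429054421620036
20.075 [527.9 137.2  50. ] [-0.4923  0.5074 -0.5074  0.4926] F [-2.8  0.3  1.7] T [-0.073  0.63   0.09 ] g 0.104
-0.02999443670579556
```

```bash
for i in 1 2 3 4 5; do python3 -m handwheel '[0,0,0,0,0.4,0]' >/dev/null; python3 -c "
from h import *
s=st();r=R.from_quat(s['eef_rot']).as_matrix();print(np.arctan2(r[1,2],r[0,2]))"; done
```

```text
20.2 [527.8 137.2  50. ] [-0.4749  0.5238 -0.5238  0.4751] F [-2.8 -1.8  0. ] T [-0.126  0.513  0.125] g 0.106
-0.09770170624302361
20.325 [527.7 137.3  49.9] [-0.4571  0.5395 -0.5394  0.4571] F [-2.  -0.3  1.4] T [-0.071  0.493  0.152] g 0.101
-0.16493032469403915
20.45 [527.7 137.3  50. ] [-0.4387  0.5546 -0.5545  0.4387] F [-1.4 -0.2  0.8] T [-0.099  0.522  0.177] g 0.102
-0.2321357173592664
20.575 [527.7 137.3  49.9] [-0.4199  0.569  -0.569   0.4198] F [-2.4 -0.7  0.7] T [-0.118  0.517  0.239] g 0.099
-0.2993454735928522
20.7 [527.6 137.3  49.9] [-0.4006  0.5828 -0.5827  0.4004] F [-0.6 -1.1  0.5] T [-0.076  0.512  0.276] g 0.102
-0.36650773044516066
```

The torque climbs evenly to about 0.27 N m while turning, which is firm, so I stop here. I read it at rest, then let go.

```bash
python3 -m handwheel '[0,0,0,0,0,0,0,0,0,0,0,0]'
python3 -c "
from h import *
s=st();r=R.from_quat(s['eef_rot']).as_matrix();print(np.arctan2(r[1,2],r[0,2]))"
python3 -m handwheel '[0,0,0,0,0,0,0,0,0,0,0,0,0,0,0,0,0,0,0,0,0,0,0,0]' 35
python3 -c "
from h import *
st();snap('wrist','w12')"
python3 -m handwheel '[0,-0.3,0,0,0,0,0,-0.6,0,0,0,0,0,0,0,0,0,0]'
python3 - <<'E'
from h import *
s=st();snap('wrist','w13');crop('w13',130,80,360,260,3.4,'w13c')
E
```

```text
clock: 20.95
tool_pos: [527.6, 137.3, 49.9]
eef_rot: [0.403, -0.581, 0.581, -0.402]
force: [-2.0, -0.9, 1.4]
grip_width: 0.101
20.95 [527.6 137.3  49.9] [ 0.4029 -0.5812  0.5813 -0.4024] F [-2.  -0.9  1.4] T [-0.122  0.488 -0.072] g 0.101
-0.3591783599574246
clock: 21.45
tool_pos: [528.3, 137.4, 50.1]
eef_rot: [0.403, -0.58, 0.581, -0.404]
force: [0.3, 0.6, 0.5]
grip_width: 0.407
21.45 [528.3 137.4  50.1] [ 0.4033 -0.5805  0.5807 -0.4039] F [0.3 0.6 0.5] T [0.005 0.04  0.025] g 0.407
clock: 21.88
tool_pos: [528.5, 137.8, 108.0]
eef_rot: [0.403, -0.58, 0.581, -0.404]
force: [0.3, 0.2, -0.7]
grip_width: 0.409
21.875 [528.5 137.8 108. ] [ 0.4033 -0.5803  0.5806 -0.4044] F [ 0.3  0.2 -0.7] T [ 0.065 -0.032  0.015] g 0.409
```

View pics/w13c.png

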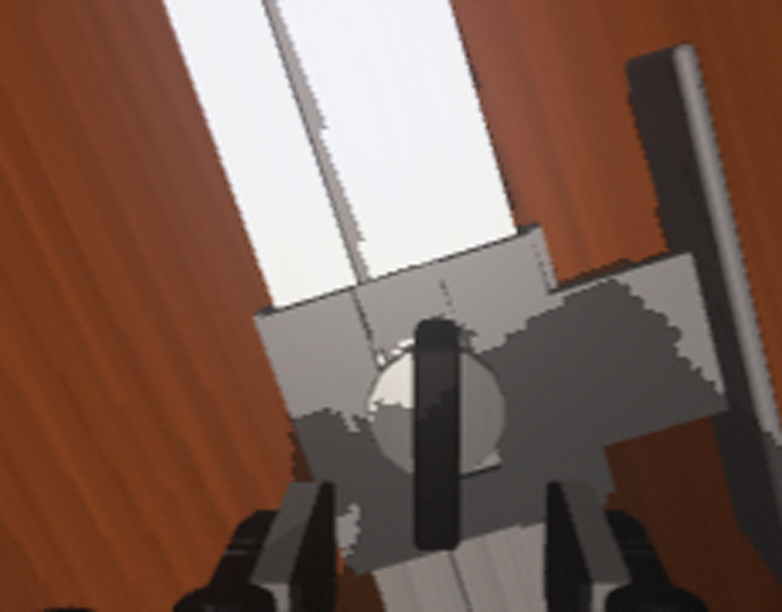

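Free and clear: the bar is still aligned with the hand, so nothing slipped. Now I move the arm aside and check the fence with the top camera.

```bash
python3 - <<'E'
from h import *
s=st();plan([450,-150,250],-.36)
E
python3 -m handwheel '[0,-0.9,0,0,0,0,0,-0.9,0,0,0,0,0.8,-0.2,0,0,0,0,0.8,0,0,0,0,0,0.8,0,0,0,0,0,0.8,0,0,0,0,0,0.8,0,0,0,0,0,0.8,0,0,0,0,0,0.8,0,0,0,0,0,0,0,0,0,0,0]' 60
python3 - <<'E'
from h import *
st();snap('top','t14');snap('scene','s14')
a=cv2.imread('pics/t14.png');b=cv2.imread('pics/top0.png')
f=lambda i:cv2.resize(i[155:240,95:270],None,fx=4.5,fy=3.4,interpolation=cv2.INTER_CUBIC)
cv2.imwrite('pics/cmp.png',np.vstack([f(b),f(a)]))
crop('s14',150,130,380,330,3,'s14c')
E
```

```text
21.925 [527.8 137.4 106.6] [-0.4039  0.5805 -0.5804  0.4037] F [-0.5  0.5 -1.4] T [-0.054  0.051  0.031] g 0.409
dist 330.5 deg [-0.   -0.02 -0.28] n 6
[np.float64(0.824), np.float64(-0.398), np.float64(0.075), np.float64(0.0), np.float64(0.005), np.float64(0.0)]
[np.float64(0.824), np.float64(-0.398), np.float64(0.076), np.float64(0.0), np.float64(0.005), np.float64(0.0)]
[np.float64(0.824), np.float64(-0.398), np.float64(0.076), np.float64(0.0), np.float64(0.005), np.float64(0.0)]
[np.float64(0.824), np.float64(-0.398), np.float64(0.077), np.float64(0.0), np.float64(0.005), np.float64(0.0)]
[np.float64(0.824), np.float64(-0.398), np.float64(0.078), np.float64(0.0), np.float64(0.005), np.float64(0.0)]
[np.float64(0.823), np.float64(-0.398), np.float64(0.078), np.float64(0.0), np.float64(0.005), np.float64(0.0)]
clock: 23.18
tool_pos: [404.7, -186.9, 229.7]
eef_rot: [-0.405, 0.581, -0.579, 0.403]
force: [-0.5, 0.9, 0.4]
grip_width: 0.7
23.175 [ 404.7 -186.9  229.7] [-0.4052  0.5811 -0.5793  0.4031] F [-0.5  0.9  0.4] T [ 0.031 -0.003  0.005] g 0.7
```

View pics/cmp.png

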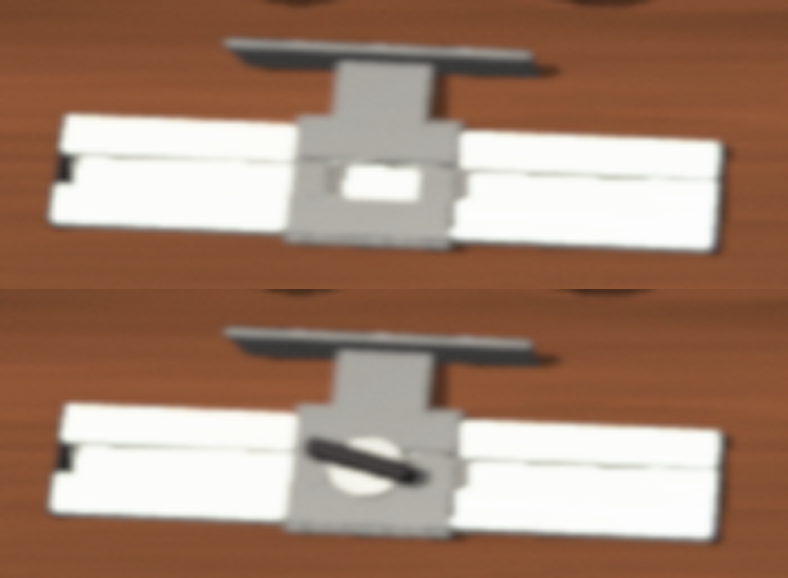

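View pics/s14c.png

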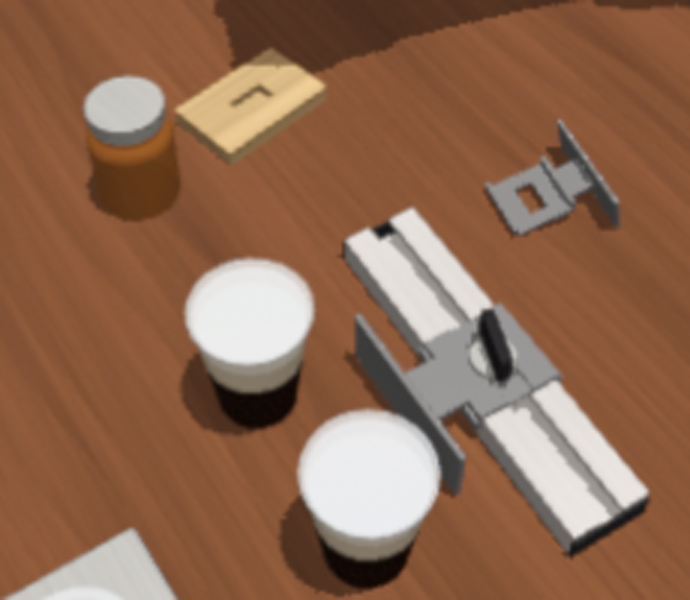

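The fence stands exactly where it was, the nut's flange sits flat on the foot, and the cups, jar and block are untouched. Handing in.

```bash
python3 -c "
from rig import bot
print(bot.hand_in())"
```

```text
the job is handed in; nothing more can be done
None
```

I clamped the large fence to the rail where it stood and handed the job in at about 23 s. The T-bolt went down through the foot's opening into the slot. I turned it clockwise past the quarter turn, re-gripped the bar once, and tightened the nut until the torque while turning climbed evenly to about 0.27 N m, inside the firm range. Then I let go and moved the arm clear.

**Checks that agreed:**
- In the top and scene pictures the fence is where it was before.
- The flange lies flat on the foot and I saw no crack.
- The cups and the jar have not moved.
- The nut's bar kept its angle after I let go.

**Checks that failed or were unclear:**
- **Torque at rest:** the single reading after tightening was about -0.07 N m, where about +0.13 was expected. The reading scatters by around 0.05 N m, so I relied on the steady rise while turning.
- **Pressing force:** seating the nut on the foot peaked briefly at about 60 N at the wrist, and at about 29 N when I seated it again after the re-grip. The 60 N was harder than I meant to press.
- **Re-grip:** closing the fingers the second time lifted the nut about 1 mm, and I turned it about 10 degrees before pressing it back down on the foot.
- **Head square under the lips:** this cannot be seen directly. I infer it from how far the nut turned and where the torque began to rise.

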